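Clamp and pull-test a rail terminal

ROBOT

A 6-joint arm with a two-finger parallel gripper is mounted at the origin on the work surface. World frame = base frame: x ahead of the robot, y to its left, z up, the work surface at z = 0. Lengths are in m, angles in rad, forces in N, time in s.
With the tool pointing down it reaches from about 0.35 to 0.975 m from the base axis. Payload 7.1 kg.
Tool frame: the origin (TCP) lies on the centre line of the jaws, within the pads' length; the fingertips stand ctrl.finger_overhang ahead of it and the grasp point (between the pads) lies 6 mm ahead of it (ctrl.finger_overhang is the distance from the TCP to the fingertips, in m); x points along the fingers, y is the direction in which the jaws open and shut, and the axes are right-handed (so a half turn about x gives the same grasp; the last joint's range is limited). The gripper opens to 88 mm and grips with 3 to 60 N. Pads are 20 mm wide; open, the fingers measure 115 mm over their backs; the gripper's body (75 mm by 178 mm) begins 61 mm behind the grasp point.
Start: joints at [-1.307, 0.423, 1.63, -0, 1.089, -0.019], TCP at [0.174, -0.6, 0.248] pointing down, gripper open.
Joint ranges: [-3, 3], [-0.9, 2.11], [0.09, 2.58], [-1.31, 4.45], [0.11, 2.69], [-2.54, 2.54]. Speed limits (rad/s): [2.39, 2.39, 3.01, 3.14, 3.14, 3.14].

INTERFACE

Orientations are given as [roll, pitch, yaw] about the fixed x, y, z axes, in that order (R = Rz(yaw) Ry(pitch) Rx(roll)).
In Python, from rig import ctrl gives the robot as it stands. The module is installed in compiled form; this text tells all that it offers.
- The arm moves only by the tool move_arm, never from a script. Its argument "steps" is a list of rows, each a list of 3 entries, a list of its own where there are three numbers: the turn, a rotation vector about the tool's x, y, z in degrees, then the shift along the tool's x, y, z in mm, then the opening, from 0 (shut) to 1 (fully open). In form: [[[ax, ay, az], [tx, ty, tz], gripper], ...]. A call has 1 to 5 rows; each row shifts and turns the commanded pose from where the row before left it, along the tool's axes as they then stand; what a row does not reach is not made up. A row lasts 1/10 s, in which the tool goes at most 50 mm and 8.59 degrees, less where a joint would pass 70% of its speed; a pose out of reach is approached as far as the arm can. A call is refused whole if a number of a shift passes 50 or a number of a turn 8.59, either way. A call with a gripper value outside its range is refused whole. The fingers move at their own pace and stop on an object; "squeeze" is the grip in N (left out, the last holds). Time passes only in rows, so rows that do not move let the fingers close. It gives the time, the measured TCP pose, the force and the opening at its end, in the units of the state.
- ctrl.observe(): the state, without advancing time (a new reading comes with each control period).
- ctrl.grab_frame(name): name is "scene" or "top" or "wrist"; returns a dict with "frame" (420x560x3 uint8, blue, green, red), "depth" (420x560 float32, m along the optical axis (not along the pixel's ray), 0 where there is no reading), "camera_matrix" (3x3 intrinsics, pixels), "pose" (4x4, takes a point from camera to world coordinates). Camera axes: x right, y down, z forward; pixel columns grow to the right and rows downward; lengths in m; the calibration is good to about 2 mm. The wrist camera is an equidistant fisheye: a pixel r from the principal point sees the ray r / f radians off the axis. A picture is of the moment at which its call begins.
- ctrl.sign_off(): hands the job in, once; it reports no verdict.
The state is a dict: "time_s": time; "q": joint angles; "qd": joint speeds; "joint_torque": joint torques, N m; "tcp_pos": TCP position; "tcp_rot": TCP orientation; "force": force on the tool from outside, world axes, zero at the start; "wrist_torque": the same for the moment, N m; "grip_width": finger opening in m.
Only numpy, scipy, OpenCV 4.12 (cv2) and the standard library are available. Lean on these libraries where they do the work, as an engineer would, in place of code of your own. Each camera call takes 0.05 s, during which the arm holds its last target.

TASK

Pull-test the middle grey terminal: with the red-handled flat screwdriver turn its brass clamping screw, the one over the copper test pin, clockwise to its stop, then stand the screwdriver back upright in the same hole of the wooden rack and let it go. Then draw the spring gauge's blue handle straight out until the red ring on its rod stands at the mouth of the tube, and finish while still holding it there against the spring. Leave everything else where it is.

Things in the scene. Friction and masses are not known exactly. Their poses are not given: they have to be found in the camera images.
- panel: White plastic enclosure base (260 x 460 mm, rim 28 mm high, floor 4 mm thick) fixed on the bench. Origin at the bench surface; the tray spans x -130..130 and y -210..250 mm of it. z up; the gauge's rod is pulled along this body's +y. At y -180..-80 mm three grey terminals 31 mm wide (x -48..48 mm) and a lower green-yellow one stand on a steel rail, the grey tops 96 mm above the bench. The spring gauge runs from the middle terminal along +y at x = 0, axis 60 mm above the bench
- clamp_screw (a joint): Captive brass clamping screw in the top of the middle grey terminal, on the side towards the gauge; turns about the vertical. rad, grows clockwise seen from above; starts at 0 to 0.25, hard stop at 1.3. Friction about 0.06 Nm, stays where it is left, does not rise or sink
- screw_slot (a point): Centre of the brass screw's 16 mm head, at its top face, 93 mm above the bench and 3 mm below the terminal's top, inside a round recess of 21 mm diameter. z up; x runs along the straight slot, which is 4 mm wide, 5 mm deep and open at both ends; its upper edges are bevelled, 7 mm apart at the top face. The frame turns with the screw
- flat_driver: Red-handled flat screwdriver, 177 mm long, 0.12 kg, upright in a rack hole. Origin mid blade edge, z up the handle. Blade 12 mm wide along x, 1.8 mm thick in y (2.8 mm at z 9..17), then 8 mm shank. Black 25 mm collar at z 85..93, square red grip 28 x 28 mm (faces square to x, y) at z 93..163, black cap to 177. In the rack the collar rests on the block: blade edge 10 mm, cap 187 mm above the bench
- rack: Wooden block 180 (x) x 50 (y) x 95 mm high, fixed on the bench, origin at the centre of its underside. Three upright through-holes 19 mm wide in a row at x = -62, 0, 62 mm; a screwdriver stands in each
- gauge: Tubular spring gauge lying level, fixed: copper test pin clamped in the terminal, aluminium tube 27 mm in diameter and 122 mm long, black collar at its mouth; carries the pull rod. Origin on the axis at the mouth's end face; the rod comes out along +y
- gauge_rod (a joint): How far the gauge's rod is pulled out, m: 0 home, 0.105 fully out. Spring 250 N/m with no preload pulls it home (15 N at the red ring); friction 0.3 N
- tube_mouth (a point): Middle of the tube's mouth, on the rod's axis, 60 mm above the bench; frame as the panel's, +y is the pulling direction
- red_ring (a point): Middle of the red ring on the 12 mm steel rod, on the rod's axis. The ring is 8 mm long and inside the tube at the start, 60 mm in from the mouth; thin black rings lie every 20 mm
- handle_bar (a point): Middle of the blue round crossbar of the rod's stirrup handle: 14 mm thick, level, 76 mm long across the pull (along x), 82 mm out from the tube's mouth when home and 60 mm above the bench. Inside the stirrup 55 mm (y) by 76 mm (x) are free for a finger between the bar and the yoke; below the bar is free down to the tray floor. The rod moves with it; frame as the panel's
- cross_driver: Orange-handled cross-tip screwdriver in the rack, same size; to be left
- hex_driver: Green-handled hex screwdriver in the rack, same size; to be left
- breaker_tray: White one-module breaker 84 x 70 x 18 mm lying in the tray beside the gauge; to be left
- ferrule_jar: Small clear jar with yellow lid, 42 mm across, 50 mm high, standing in the tray on the other side of the gauge; to be left
- breaker_bench: White one-module breaker 84 x 70 x 18 mm lying on the bench beyond the rack; to be left
- spirit_level: Yellow spirit level 400 x 24 x 52 mm standing on its edge on the bench to the left of the panel; to be left
- tape_roll: Green roll of tape, 68 mm across, 19 mm high, lying in the tray at the handle's end, on the +x side; to be left
- pencil: Orange flat pencil 140 x 12 x 7 mm lying in the tray at the handle's end, on the -x side; to be left
Mind the look-alikes: they are no part of the job. What is shaped like the flat_driver but purple or white is not meant.

How it is judged:
On the way, in this order (a step that is already met when the one before it is completed fails the run):
1. the brass screw is turned clockwise to its stop with the flat screwdriver's blade in its slot (value of joint clamp_screw above 1.18 rad and distance between flat_driver and screw_slot below 0.008 m), for 0.1 s.
2. the flat screwdriver stands upright in its hole again, let go (distance of flat_driver from where it was at the start of the episode below 0.012 m and angle between flat_driver's own z axis and vertical below 0.1 rad and contact force between the fingers and flat_driver below 0.2 N), for 0.2 s.
3. the rod is drawn out until the red ring is at the tube's mouth (value of joint gauge_rod between 0.055 and 0.065 m), for 0.3 s.
At the end, for the whole second after the job is handed in: The fingers still hold the handle, rod out 60 mm within 5 mm (red ring at the mouth), carrying more than 5 N; the brass screw within 0.12 rad of its stop (above 1.18); the flat screwdriver still, upright within 0.1 rad, within 12 mm of its starting place in the rack (all of step 3 and contact force between the fingers and gauge above 5 N and value of joint clamp_screw above 1.18 rad and distance of flat_driver from where it was at the start of the episode below 0.012 m and angle between flat_driver's own z axis and vertical below 0.1 rad and linear speed of flat_driver below 0.02 m/s); the arm keeps its last pose, push and grip.
It fails at once if another screwdriver is moved more than 15 mm (distance of any of cross_driver, hex_driver from where it was at the start of the episode above 0.015 m).
It fails at once if a bystander is shifted more than 20 mm (distance of any of breaker_tray, ferrule_jar, breaker_bench, spirit_level, tape_roll, pencil from where it was at the start of the episode above 0.02 m).
It also fails if it takes over 62 s, if anything falls off the work surface, if the arm or the gripper's body presses on something with over 40 N, if the wrist force passes 120 N, or if a joint passes its speed limit or range.

## Working session

There is one attempt and no reset: what is moved stays moved. The work goes in short steps, Python scripts to look and compute and a tool call to move; the robot and the scene stay as the last step left them, time stands still between calls to the robot, and variables do not carry over. Pictures are saved under pics/ and viewed, and the job is handed in when it is done.

Besides the shell and the picture viewer there is one more tool, called after "Call:" as a command line: name --argument value ..., lists and objects as JSON in quotes. move_arm: Moves the arm, as the interface text tells. Its arguments: {"type":"object","properties":{"steps":{"type":"array","items":{"type":"array"}},"squeeze":{"type":"number"}},"required":["steps"]}

```bash
mkdir -p pics; ls; python3 - <<'E'
from rig import ctrl
import cv2,numpy as np
print(ctrl.observe()); print(ctrl.finger_overhang)
for n in ["scene","top","wrist"]:
    f=ctrl.grab_frame(n); cv2.imwrite(f"pics/{n}0.png",f["frame"]); np.savez(f"pics/{n}0.npz",**f)
    print(n,f["camera_matrix"],f["pose"])
E
```

```text
pics
{'time_s': 0.0, 'q': array([-1.30701809e+00,  4.23819328e-01,  1.63069876e+00,  7.01095226e-06,
        1.08860455e+00, -1.89995703e-02]), 'qd': array([-1.88210161e-03, -1.24631425e-05, -1.79519633e-03, -2.69324232e-03,
        8.30242656e-04, -5.85832931e-04]), 'joint_torque': array([-2.32411316e-03, -5.44628191e+01, -2.73663604e+01,  6.42283098e-02,
        2.27142626e-02, -1.31483412e-04]), 'tcp_pos': array([ 0.1742796 , -0.59966183,  0.24691166]), 'tcp_rot': array([-1.59385253,  1.56926634,  1.83051468]), 'force': array([ 0.25477661, -0.07233996, -0.16347964]), 'wrist_torque': array([ 0.01739361,  0.0211393 , -0.02710349]), 'grip_width': 0.08813610528292229}
0.025
scene [[383.63805802   0.         272.32852483]
 [  0.         383.63805802 212.24522701]
 [  0.           0.           1.        ]] [[-0.59686815  0.53327503 -0.59947155  1.1947742 ]
 [ 0.8021181   0.41414358 -0.43022278  0.4545604 ]
 [ 0.01884023 -0.73763326 -0.67493867  0.78908055]
 [ 0.          0.          0.          1.        ]]
top [[503.01888833   0.         282.12456397]
 [  0.         503.01888833 210.55087327]
 [  0.           0.           1.        ]] [[ 0.02290512 -0.99663317  0.07872533  0.4694803 ]
 [-0.99959977 -0.0241386  -0.01475216  0.03252163]
 [ 0.01660281 -0.07835592 -0.99678719  1.67340495]
 [ 0.          0.          0.          1.        ]]
wrist [[325.1922621    0.         279.74463819]
 [  0.         325.1922621  207.87558949]
 [  0.           0.           1.        ]] [[ 0.27866497 -0.9200001  -0.27558239  0.25074824]
 [-0.96038694 -0.26744167 -0.07830628 -0.57828161]
 [-0.00166043  0.28648695 -0.95808271  0.38350091]
 [ 0.          0.          0.          1.        ]]
```

View pics/scene0.png

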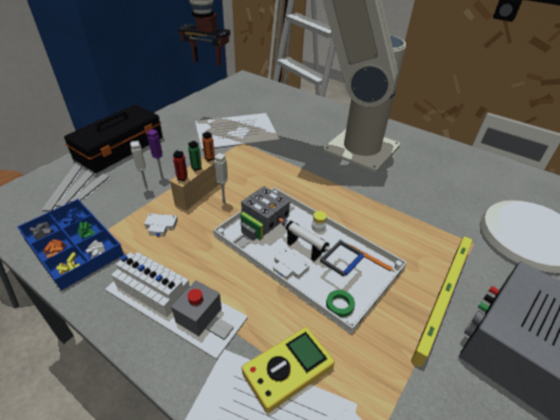

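View pics/top0.png

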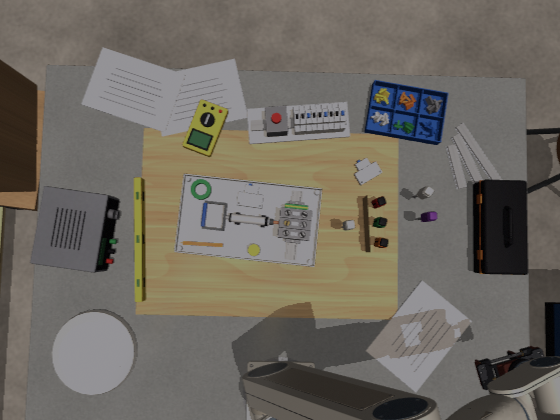

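View pics/wrist0.png

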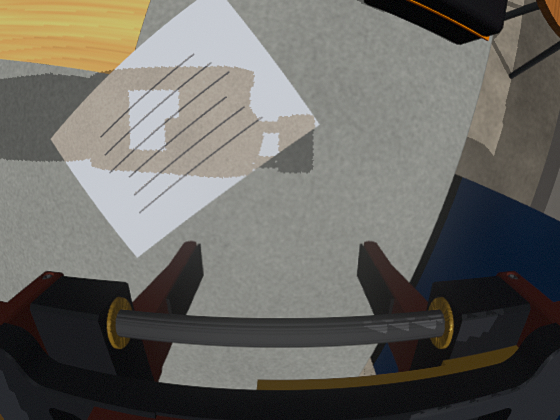

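```bash
cat > h.py <<'E'
import numpy as np,cv2
from rig import ctrl
from scipy.spatial.transform import Rotation as R
def cloud(f):
    K=f["camera_matrix"];d=f["depth"];v,u=np.mgrid[:d.shape[0],:d.shape[1]]
    p=np.stack([(u-K[0,2])/K[0,0]*d,(v-K[1,2])/K[1,1]*d,d],-1)
    return p@f["pose"][:3,:3].T+f["pose"][:3,3]
def onplane(f,u,v,z):
    K=f["camera_matrix"];T=f["pose"]
    r=T[:3,:3]@np.array([(u-K[0,2])/K[0,0],(v-K[1,2])/K[1,1],1]);t=(z-T[2,3])/r[2]
    return T[:3,3]+t*r
def onplane_fish(f,u,v,z):
    K=f["camera_matrix"];T=f["pose"]
    a=np.array([u-K[0,2],v-K[1,2]]);rr=np.hypot(*a);th=rr/K[0,0]
    c=np.array([*(a/max(rr,1e-9)*np.sin(th)),np.cos(th)]);r=T[:3,:3]@c;t=(z-T[2,3])/r[2]
    return T[:3,3]+t*r
def proj_fish(f,p):
    K=f["camera_matrix"];T=f["pose"]
    c=T[:3,:3].T@(np.asarray(p)-T[:3,3]);th=np.arctan2(np.hypot(c[0],c[1]),c[2]);s=K[0,0]*th/np.hypot(c[0],c[1])
    return c[0]*s+K[0,2],c[1]*s+K[1,2]
def load(n): return dict(np.load(f"pics/{n}.npz"))
def grab(n,tag):
    f=ctrl.grab_frame(n);np.savez(f"pics/{tag}.npz",**f);cv2.imwrite(f"pics/{tag}.png",f["frame"]);return f
def crop(f,x0,x1,y0,y1,s,name):
    cv2.imwrite(f"pics/{name}.png",cv2.resize(f["frame"][y0:y1,x0:x1],None,fx=s,fy=s,interpolation=cv2.INTER_CUBIC))
E
python3 - <<'E'
from h import *
t=load("top0");s=load("scene0")
crop(t,170,450,150,275,2.8,"ctop");crop(s,120,260,110,220,5,"cscene")
crop(t,255,325,180,270,6,"cterm")
E
```

```text
(no output)
```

View pics/ctop.png

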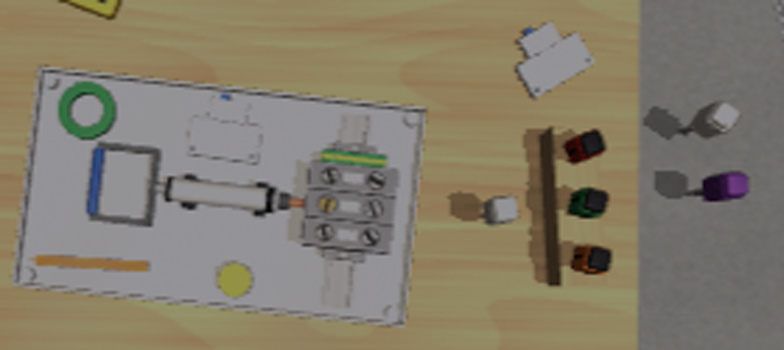

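View pics/cscene.png

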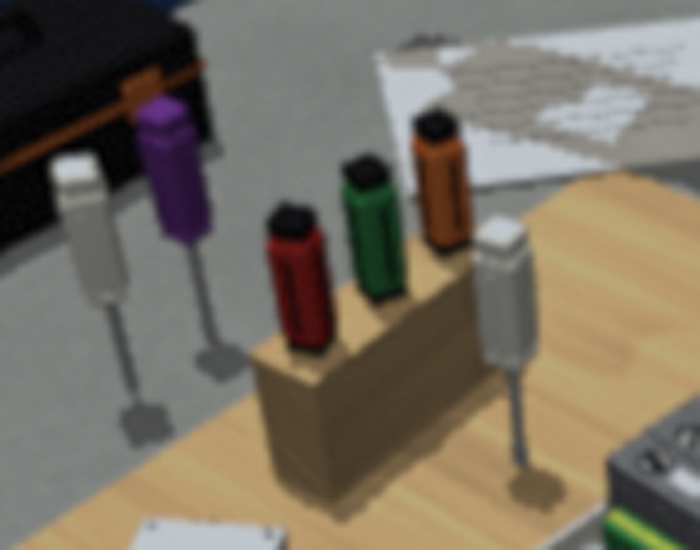

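View pics/cterm.png

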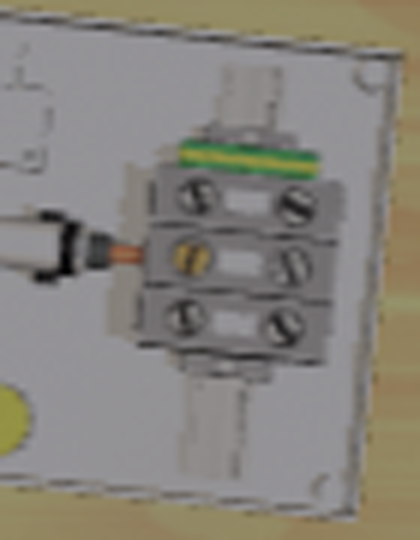

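```bash
python3 - <<'E'
from h import *
t=load("top0");P=cloud(t)
u,v=np.meshgrid(range(340,400),range(190,260))
# caps
q=P[185:260,340:440].reshape(-1,3)
uv=np.stack(np.meshgrid(range(340,440),range(185,260)),-1).reshape(-1,2)
m=q[:,2]>0.178
n,lab=0,None
img=(P[:,:,2]>0.178).astype(np.uint8); img[:,:335]=0;img[:,445:]=0;img[:185]=0;img[260:]=0
n,lab,st,ce=cv2.connectedComponentsWithStats(img)
for i in range(1,n):
    if st[i,4]>10:
        pts=P[lab==i]; print(st[i],ce[i],pts[:,:2].mean(0),pts[:,2].mean(), pts[:,:2].min(0),pts[:,:2].max(0), cv2.minAreaRect((pts[:,:2]*1000).astype(np.float32)))
# rack top
m=(np.abs(P[:,:,2]-0.095)<0.006);m[:,:350]=0;m[:,400:]=0;m[:185]=0;m[265:]=0
pts=P[m];print(m.sum(),pts.mean(0),cv2.minAreaRect((pts[:,:2]*1000).astype(np.float32)))
# panel rim
m=(np.abs(P[:,:,2]-0.028)<0.006);m[:,:170]=0;m[:,330:]=0;m[:165]=0;m[275:]=0
pts=P[m];print(m.sum(),pts.mean(0),cv2.minAreaRect((pts[:,:2]*1000).astype(np.float32)))
# terminal top
m=(np.abs(P[:,:,2]-0.096)<0.006);m[:,:260]=0;m[:,330:]=0;m[:180]=0;m[265:]=0
pts=P[m];print(m.sum(),pts.mean(0),cv2.minAreaRect((pts[:,:2]*1000).astype(np.float32)))
# brass
f=t["frame"].astype(int);m=(f[...,2]-f[...,0]>50);m[:,:280]=0;m[:,300:]=0;m[:215]=0;m[230:]=0
ys,xs=np.nonzero(m);print(xs.min(),xs.max(),ys.min(),ys.max(),xs.mean(),ys.mean(),onplane(t,xs.mean(),ys.mean(),0.093))
hsv=cv2.cvtColor(t["frame"],cv2.COLOR_BGR2HSV)
m=cv2.inRange(hsv,(105,90,50),(125,255,255));m[:,:190]=0;m[:,230:]=0;m[:190]=0;m[240:]=0
ys,xs=np.nonzero(m);print("bar",xs.min(),xs.max(),ys.min(),ys.max());
print(onplane(t,xs.mean(),ys.mean(),0.067),cv2.minAreaRect(np.stack([xs,ys],1).astype(np.float32)),P[m>0].mean(0))
E
```

```text
[377 196  10  10  65] [381.6        200.67692308] [ 0.62144606 -0.28047535] 0.2078204117551376 [ 0.4694803  -0.29934554] [0.63852857 0.03252163] ((554.6184692382812, -129.7827606201172), (23.834346771240234, 365.7823181152344), 23.951519012451172)
[378 217  10   9  66] [382.8030303 221.3030303] [ 0.56093685 -0.28497251] 0.20695558274794068 [ 0.4694803  -0.30245284] [0.57533603 0.03252163] ((524.2252197265625, -133.79660034179688), (26.492589950561523, 349.18939208984375), 13.880695343017578)
[380 238   9   9  61] [384.18032787 242.1147541 ] [ 0.50054953 -0.29414066] 0.18477440165361766 [ 0.48898516 -0.30689268] [ 0.51284272 -0.28211412] ((500.4722595214844, -294.8689270019531), (24.25735092163086, 23.40175437927246), 72.90318298339844)
505 [ 0.56087911 -0.28592115  0.09405781] ((562.6534423828125, -289.9111022949219), (179.2133026123047, 51.86101531982422), 3.51689076423645)
751 [0.59481111 0.14577376 0.02609138] ((567.5679321289062, 117.64804077148438), (460.46246337890625, 260.1700134277344), 85.23686218261719)
798 [ 0.55525307 -0.03204921  0.09489345] ((554.8099365234375, -31.887577056884766), (99.88542938232422, 94.85740661621094), 85.34800720214844)
284 288 221 224 286.1111111111111 222.88888888888889 [ 0.55567414 -0.00430093  0.093     ]
bar 201 206 203 226
[0.57864125 0.25917095 0.067     ] ((203.60067749023438, 214.39419555664062), (3.3883960247039795, 23.1929874420166), 6.709837436676025) [0.57878668 0.25943255 0.06513951]
```

```bash
cat >> h.py <<'E'
def cur():
    o=ctrl.observe();return np.array(o["tcp_pos"]),R.from_euler("xyz",o["tcp_rot"]).as_matrix(),o
def target_R(jawyaw):  # tool x down, y along jawyaw (rad)
    x=np.array([0,0,-1.]);y=np.array([np.cos(jawyaw),np.sin(jawyaw),0]);return np.stack([x,y,np.cross(x,y)],1)
def plan(pos,jawyaw_deg,verbose=True):
    """remaining turn (deg, tool rotvec) and shift (mm) in tool axes as they stand and as after the turn"""
    p,M,o=cur();best=None
    T=target_R(np.radians(jawyaw_deg))
    rv=np.degrees(R.from_matrix(M.T@T).as_rotvec())
    d=(np.array(pos)-p)*1000
    print("t",round(o["time_s"],2),"pos",p.round(4),"turn",rv.round(2),"shift now-axes",(M.T@d).round(1),"after-turn axes",(T.T@d).round(1),"q6",o["q"][5].round(3),"q",o["q"].round(3))
E
python3 - <<'E'
from h import *
p,M,o=cur();print(M.round(3),o["tcp_pos"]); print("jaw yaw",np.degrees(np.arctan2(M[1,1],M[0,1])))
plan([0.6245,-0.2862,0.30],93.5);plan([0.6245,-0.2862,0.30],-86.5)
E
```

```text
[[-0.     0.279 -0.96 ]
 [ 0.001 -0.96  -0.279]
 [-1.    -0.001  0.   ]] [ 0.17428899 -0.59979295  0.24710025]
jaw yaw -73.79824649646757
t 0.15 pos [ 0.1743 -0.5998  0.2471] turn [-1.673e+02 -1.000e-01  1.000e-02] shift now-axes [ -52.7 -175.6 -519.8] after-turn axes [-52.9 285.5 468.5] q6 -0.019 q [-1.307  0.424  1.63  -0.     1.089 -0.019]
t 0.15 pos [ 0.1743 -0.5998  0.2471] turn [1.27e+01 1.00e-02 7.00e-02] shift now-axes [ -52.7 -175.6 -519.8] after-turn axes [ -52.9 -285.5 -468.5] q6 -0.019 q [-1.307  0.424  1.63  -0.     1.089 -0.019]
```

Call:
move_arm --steps '[[[-8.5,0,0],[-16,0,0],1],[[-8.5,0,0],[-16,0,0],1],[[-8.5,0,0],[-16,0,0],1],[[-8.5,0,0],[-16,0,0],1],[[-8.5,0,0],[-16,0,0],1]]'

```text
time_s: 0.65
tcp_pos: [0.1743, -0.5999, 0.328]
tcp_rot: [-2.349, 1.57, 1.823]
force: [-0.7, -0.3, -0.6]
grip_width: 0.0879
```

Call:
move_arm --steps '[[[-8.5,0,0],[0,0,0],1],[[-8.5,0,0],[0,0,0],1],[[-8.5,0,0],[0,0,0],1],[[-6,0,0],[0,0,0],1]]'

```text
time_s: 1.05
tcp_pos: [0.1743, -0.5999, 0.3274]
tcp_rot: [-2.874, 1.57, 1.847]
force: [-0.2, -0.1, -0.3]
grip_width: 0.0878
```

```bash
python3 - <<'E'
from h import *
plan([0.555,-0.03,0.24],0)
E
```

```text
t 1.05 pos [ 0.1743 -0.5999  0.3274] turn [ 0.52 -0.03  0.01] shift now-axes [  87.7  385.8 -566.4] after-turn axes [  87.4  380.7 -569.9] q6 -1.316 q [-1.307  0.346  1.554 -0.     1.242 -1.316]
```

Call:
move_arm --steps '[[[0,0,0],[0,27,-40],1],[[0,0,0],[0,27,-40],1],[[0,0,0],[0,27,-40],1],[[0,0,0],[0,27,-40],1],[[0,0,0],[0,27,-40],1]]'

```text
time_s: 1.55
tcp_pos: [0.3093, -0.3979, 0.3275]
tcp_rot: [-2.978, 1.571, 1.738]
force: [0.9, -0.3, 1.1]
grip_width: 0.0877
```

Call:
move_arm --steps '[[[0,0,0],[0,27,-40],1],[[0,0,0],[0,27,-40],1],[[0,0,0],[0,27,-40],1],[[0,0,0],[0,27,-40],1],[[0,0,0],[0,27,-40],1]]'

```text
time_s: 2.05
tcp_pos: [0.4436, -0.1973, 0.3277]
tcp_rot: [0.94, 1.571, -0.627]
force: [0.6, -0.6, 0.1]
grip_width: 0.0878
```

Call:
move_arm --steps '[[[0,0,0],[0,27,-40],1],[[0,0,0],[0,27,-40],1],[[0,0,0],[20,27,-35],1],[[0,0,0],[40,20,-10],1],[[0,0,0],[27,0,0],1]]'

```text
time_s: 2.55
tcp_pos: [0.5451, -0.0717, 0.2388]
tcp_rot: [2.352, 1.57, 0.788]
force: [0.2, -0.3, -0.6]
grip_width: 0.0877
```

```bash
python3 - <<'E'
from h import *
plan([0.555,-0.03,0.24],0)
w=grab("wrist","w1");print(proj_fish(w,[.5557,-.0043,.093]))
u,v=proj_fish(w,[.5557,-.0043,.093]);u=int(u);v=int(v)
crop(w,u-40,u+40,v-30,v+30,9,"w1c")
E
```

```text
t 2.55 pos [ 0.5451 -0.0717  0.2388] turn [ 0.39 -0.02 -0.02] shift now-axes [ -1.2  10.2 -41.6] after-turn axes [ -1.2   9.9 -41.7] q6 -0.159 q [-0.153  0.324  1.805  0.     1.012 -0.159]
(np.float64(291.65687026693644), np.float64(126.32054226448192))
```

View pics/w1.png

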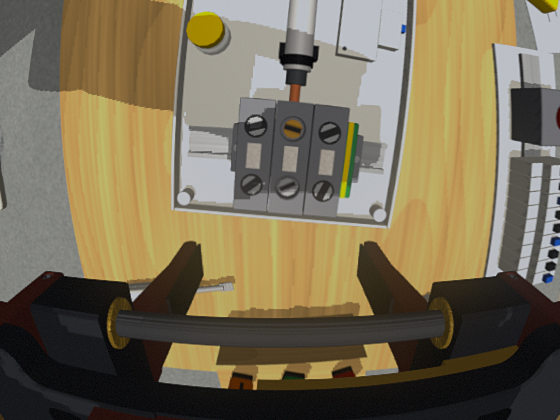

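View pics/w1c.png

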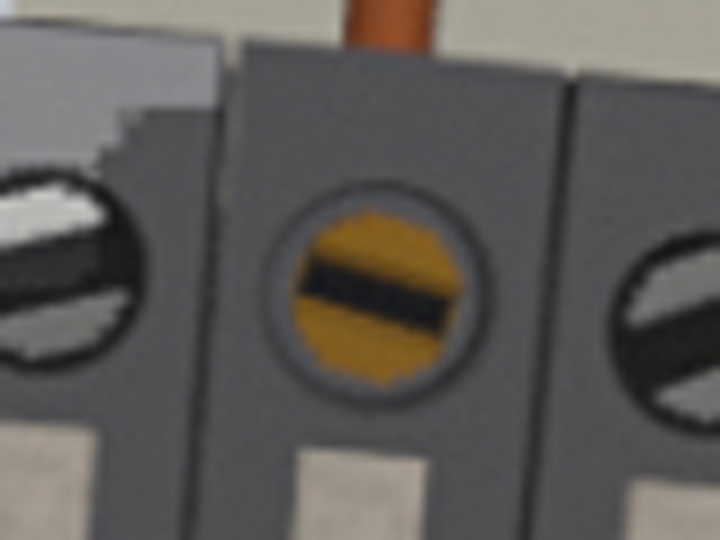

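```bash
python3 - <<'E'
from h import *
w=load("w1")
u0,v0=291-40,126-30
hsv=cv2.cvtColor(w["frame"],cv2.COLOR_BGR2HSV)
m=cv2.inRange(hsv,(10,120,60),(30,255,255));m[:115]=0;m[142:]=0;m[:,275:]=m[:,275:];m[:,:278]=0;m[:,310:]=0
ys,xs=np.nonzero(m)
pts=np.array([onplane_fish(w,x,y,.093) for x,y in zip(xs,ys)])
(c,r)=cv2.minEnclosingCircle((pts[:,:2]*1000).astype(np.float32));print("brass",pts.mean(0),c,r,len(xs))
# dark slot inside circle
g=w["frame"].max(2)
a=[]
for v in range(110,145):
    for u in range(275,312):
        p=onplane_fish(w,u,v,.093)
        if np.hypot(p[0]*1000-c[0],p[1]*1000-c[1])<7.0 and g[v,u]<70: a.append(p)
a=np.array(a);print(len(a),a.mean(0));d=cv2.fitLine((a[:,:2]*1000).astype(np.float32),cv2.DIST_L2,0,.01,.01).ravel();print(d,"slot yaw",np.degrees(np.arctan2(d[1],d[0])))
def F(x,y): return onplane_fish(w,u0+x/9-.5+.5/9,v0+y/9-.5+.5/9,.093)
p=F(303,273);q=F(448,318);print(p,q,np.degrees(np.arctan2(*(q-p)[[1,0]])))
# terminal edges: yaw check
p=onplane_fish(w,241,98,.096);q=onplane_fish(w,349,107,.096);print(p,q,np.degrees(np.arctan2(*(q-p)[[1,0]])))
E
```

```text
brass [ 0.55633182 -0.00635453  0.093     ] (556.371826171875, -6.349110126495361) 8.136890411376953 188
74 [ 0.55645091 -0.00618377  0.093     ]
[ 9.5667243e-01 -2.9116634e-01  5.5645093e+02 -6.1837707e+00] slot yaw -16.927795
[ 0.54930152 -0.00399229  0.093     ] [ 0.56323426 -0.00816925  0.093     ] -16.68845651006995
[0.51246394 0.02029107 0.096     ] [0.60474645 0.01400837 0.096     ] -3.8947532396769495
```

Call:
move_arm --steps '[[[-8.5,0,0],[-12,0,0],1],[[-8.5,0,0],[-12,0,0],1],[[-8.5,0,0],[-12,0,0],1],[[-8.5,0,0],[-12,0,0],1],[[-8.5,0,0],[-12,0,0],1]]'

```text
time_s: 3.1
tcp_pos: [0.5432, -0.0742, 0.3019]
tcp_rot: [-0.438, 1.571, -1.258]
force: [0.9, -0.8, -0.6]
grip_width: 0.088
```

Call:
move_arm --steps '[[[-8.5,0,0],[0,0,0],1],[[-8.5,0,0],[0,0,0],1],[[-8.5,0,0],[0,0,0],1],[[-8.5,0,0],[0,0,0],1],[[-8.5,0,0],[0,0,0],1]]'

```text
time_s: 3.6
tcp_pos: [0.5433, -0.0742, 0.3015]
tcp_rot: [-0.177, 1.571, -0.256]
force: [-0.6, 0.5, 0.3]
grip_width: 0.0878
```

```bash
python3 - <<'E'
from h import *
plan([0.6245,-0.2862,0.30],93.5)
E
```

```text
t 3.6 pos [ 0.5433 -0.0742  0.3015] turn [-7.98  0.01  0.  ] shift now-axes [   1.5 -205.    97.6] after-turn axes [   1.5 -216.6   68.2] q6 -1.65 q [-0.157  0.25   1.749 -0.     1.142 -1.65 ]
```

Call:
move_arm --steps '[[[-8,0,0],[0,0,0],1],[[0,0,0],[0,-45,14],1],[[0,0,0],[0,-45,14],1],[[0,0,0],[0,-45,14],1],[[0,0,0],[0,-45,14],1]]'

```text
time_s: 4.1
tcp_pos: [0.6096, -0.2524, 0.3017]
tcp_rot: [-0.307, 1.57, -0.252]
force: [0.5, 0.2, 0.5]
grip_width: 0.0879
```

Call:
move_arm --steps '[[[0,0,0],[0,-36,12],1],[[0,0,0],[0,0,0],1]]'

```text
time_s: 4.3
tcp_pos: [0.624, -0.2903, 0.3009]
tcp_rot: [-1.066, 1.569, -1.014]
force: [-0.2, -0.3, -0.3]
grip_width: 0.0876
```

```bash
python3 - <<'E'
from h import *
plan([0.6245,-0.2862,0.30],93.5)
w=grab("wrist","w2");
u,v=proj_fish(w,[.6245,-.2862,.187]);print(u,v);u=int(u);v=int(v)
crop(w,u-60,u+60,v-45,v+45,6,"w2c")
E
```

```text
t 4.3 pos [ 0.624  -0.2903  0.3009] turn [-0.53  0.04  0.08] shift now-axes [0.9 4.1 0.7] after-turn axes [0.9 4.1 0.8] q6 -2.075 q [-4.520e-01  4.670e-01  1.432e+00 -1.000e-03  1.241e+00 -2.075e+00]
285.4419261981595 212.366682328715
```

View pics/w2.png

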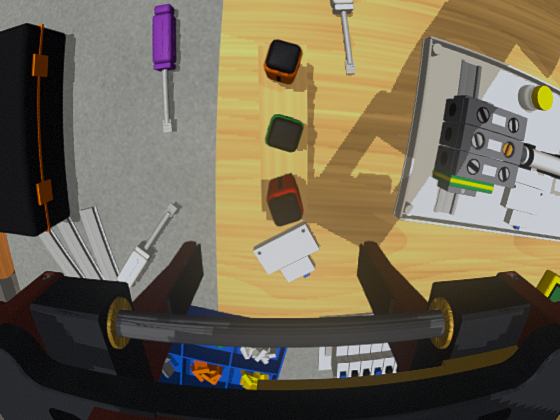

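View pics/w2c.png

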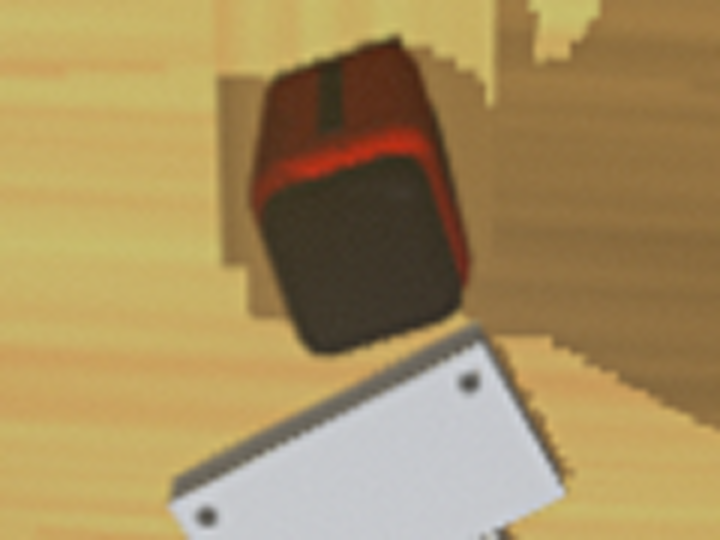

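```bash
python3 - <<'E'
from h import *
w=load("w2");u0,v0=285-60,212-45
def F(x,y,z=.187): return onplane_fish(w,u0+(x+.5)/6-.5,v0+(y+.5)/6-.5,z)
c=[(266,195),(432,155),(462,308),(308,352)]
P=[F(*k) for k in c];
hsv=w["frame"];g=hsv.max(2)
crop_=w["frame"][v0:v0+90,u0:u0+120].astype(int)
m=((crop_.max(2)<75)&(crop_[...,2]-crop_[...,0]<22)).astype(np.uint8)
n,l,s,ce=cv2.connectedComponentsWithStats(m)
k=l[41,60];mm=l==k;print(s[k])
ys,xs=np.nonzero(mm);pts=np.array([onplane_fish(w,u0+x,v0+y,.187)[:2]*1000 for x,y in zip(xs,ys)],np.float32)
print(cv2.minAreaRect(pts))
P=np.array(P);print(P.round(4),P.mean(0))
for i in range(4):
    d=P[(i+1)%4]-P[i];print(np.hypot(*d[:2]),np.degrees(np.arctan2(d[1],d[0])))
# from top camera
t=load("top0");C=cloud(t)
img=(C[:,:,2]>0.178);img[:193]=0;img[210:]=0;img[:,374:]&=True;img[:,:374]=0;img[:,390:]=0
q=C[img];q=q[q[:,2]<.2];print("top cap",q.mean(0),q.min(0),q.max(0),cv2.minAreaRect((q[:,:2]*1000).astype(np.float32)))
E
```

```text
[ 49  36  27  22 266]
((625.9397583007812, -285.2626953125), (14.378926277160645, 21.844623565673828), 21.00914192199707)
[[ 0.6141 -0.3     0.187 ]
 [ 0.6075 -0.2783  0.187 ]
 [ 0.6285 -0.2728  0.187 ]
 [ 0.6359 -0.2934  0.187 ]] [ 0.62151143 -0.28611624  0.187     ]
0.022679612207493198 106.96346405312804
0.021773953918726083 14.558660976637416
0.021814366817665527 -70.21549954995207
0.02282841489736292 -163.09160391918758
top cap [ 0.62382053 -0.28536592  0.18492065] [ 0.61096903 -0.29934554  0.1787963 ] [ 0.63852857 -0.27235533  0.19334185] ((623.9662475585938, -285.9754638671875), (23.912065505981445, 23.72432518005371), 25.21213150024414)
```

```bash
python3 - <<'E'
from h import *
plan([0.6228,-0.286,0.151],107)
E
```

```text
t 4.35 pos [ 0.6232 -0.288   0.3007] turn [-1.398e+01 -2.000e-02 -1.000e-02] shift now-axes [149.7   2.   -0.3] after-turn axes [149.7   2.    0.2] q6 -2.074 q [-0.45   0.466  1.435 -0.     1.242 -2.074]
```

Call:
move_arm --steps '[[[-7,0,0],[0,0,0],1],[[-7,0,0],[0,2,0],1],[[0,0,0],[40,0,0],1],[[0,0,0],[30,0,0],1],[[0,0,0],[0,0,0],1]]'

```text
time_s: 4.85
tcp_pos: [0.6202, -0.2813, 0.2268]
tcp_rot: [2.367, 1.562, 2.668]
force: [0.1, 0.2, -0.5]
grip_width: 0.0877
```

```bash
python3 - <<'E'
from h import *
plan([0.6228,-0.286,0.151],107)
w=grab("wrist","w3");
u,v=proj_fish(w,[.6228,-.286,.187]);print(u,v);u=int(u);v=int(v)
crop(w,u-80,u+80,v-60,v+60,5,"w3c")
E
```

```text
t 4.85 pos [ 0.6202 -0.2813  0.2268] turn [ 0.24 -0.35 -0.34] shift now-axes [75.8 -5.7  1.5] after-turn axes [75.8 -5.2  1.1] q6 -2.315 q [-0.443  0.53   1.506  0.     1.114 -2.315]
271.4332669232668 251.1265044851827
```

View pics/w3c.png

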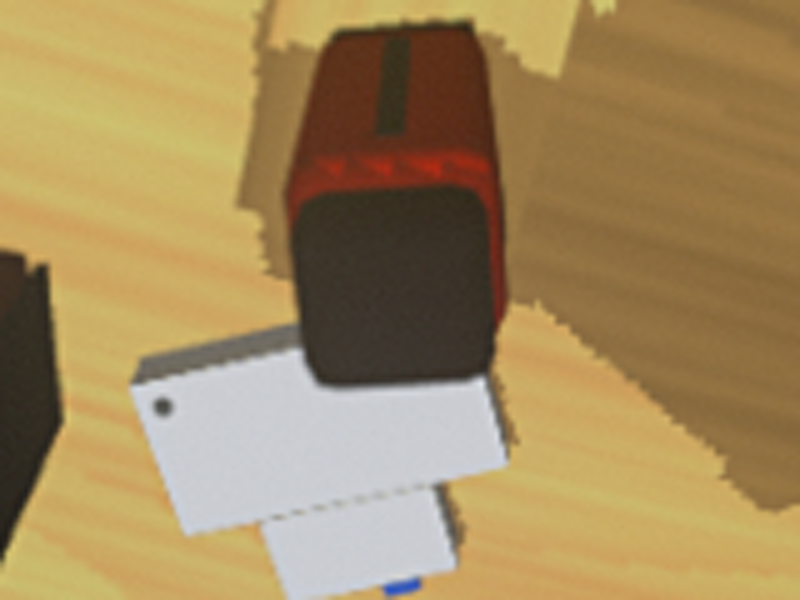

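```bash
python3 - <<'E'
from h import *
w=load("w3");u0,v0=271-80,251-60
def F(x,y,z=.187): return onplane_fish(w,u0+(x+.5)/5-.5,v0+(y+.5)/5-.5,z)
P=np.array([F(*k) for k in [(295,192),(488,186),(494,375),(313,387)]])
print(P.round(4),P.mean(0))
for i in range(4):
    d=P[(i+1)%4]-P[i];print(np.hypot(*d[:2]),np.degrees(np.arctan2(d[1],d[0])))
plan([0.6228,-0.286,0.151],107)
E
```

```text
[[ 0.6132 -0.3021  0.187 ]
 [ 0.6058 -0.281   0.187 ]
 [ 0.6288 -0.2729  0.187 ]
 [ 0.6369 -0.2933  0.187 ]] [ 0.62118106 -0.28732683  0.187     ]
0.022365241427613817 109.06821219047754
0.02437830890536172 19.456101266577317
0.022014364220441094 -68.49781509324406
0.025318327217489944 -159.71922654536053
t 4.9 pos [ 0.6217 -0.2822  0.2294] turn [ 0.24 -0.19 -0.19] shift now-axes [78.4 -4.2  0.2] after-turn axes [78.4 -4.  -0. ] q6 -2.315 q [-0.444  0.528  1.502  0.     1.116 -2.315]
```

Call:
move_arm --steps '[[[-1.8,0,0],[0,-4.5,0],1],[[0,0,0],[30,0,0],1],[[0,0,0],[30,0,0],1],[[0,0,0],[18,0,0],1],[[0,0,0],[0,0,0],1]]'

```text
time_s: 5.4
tcp_pos: [0.6239, -0.2873, 0.1523]
tcp_rot: [2.32, 1.568, 2.652]
force: [0.5, 0.5, 0.8]
grip_width: 0.0879
```

```bash
python3 - <<'E'
from h import *
plan([0.622,-0.2868,0.151],109)
grab("wrist","w4");plan([0.622,-0.2868,0.151],109)
E
```

```text
t 5.4 pos [ 0.6239 -0.2873  0.1523] turn [ 0.02 -0.09 -0.1 ] shift now-axes [ 1.3  1.1 -1.6] after-turn axes [ 1.3  1.1 -1.6] q6 -2.352 q [-0.449  0.62   1.54   0.     0.984 -2.352]
t 5.45 pos [ 0.6248 -0.2878  0.1538] turn [0.02 0.01 0.  ] shift now-axes [ 2.8  1.8 -2.3] after-turn axes [ 2.8  1.8 -2.3] q6 -2.352 q [-0.449  0.619  1.538  0.     0.985 -2.352]
```

View pics/w4.png

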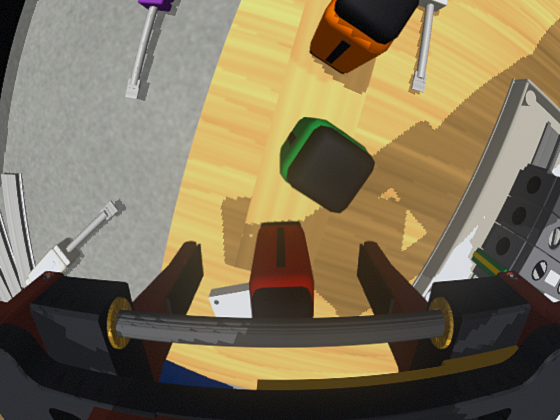

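Call:
move_arm --steps '[[[0,0,0],[0,0,0],0.2],[[0,0,0],[0,0,0],0.2],[[0,0,0],[0,0,0],0.2],[[0,0,0],[0,0,0],0.2],[[0,0,0],[0,0,0],0.2]]' --squeeze 45

```text
time_s: 5.95
tcp_pos: [0.6246, -0.2881, 0.1531]
tcp_rot: [-0.678, 1.57, -0.347]
force: [-0.3, 0.1, -0.9]
grip_width: 0.0515
```

```bash
python3 - <<'E'
from h import *
plan([0.622,-0.2868,0.151],109);print(ctrl.observe()["force"],ctrl.observe()["grip_width"])
E
```

```text
t 5.95 pos [ 0.6246 -0.2881  0.1531] turn [0.   0.02 0.02] shift now-axes [ 2.1  2.1 -2. ] after-turn axes [ 2.1  2.1 -2. ] q6 -2.352 q [-0.449  0.619  1.539  0.     0.983 -2.352]
[-0.292348    0.14657715 -0.92285385] 0.051490602964726254
```

Call:
move_arm --steps '[[[0,0,0],[0,0,0],0],[[0,0,0],[0,0,0],0],[[0,0,0],[0,0,0],0],[[0,0,0],[0,0,0],0],[[0,0,0],[0,0,0],0]]' --squeeze 45

```text
time_s: 6.45
tcp_pos: [0.6245, -0.2879, 0.1526]
tcp_rot: [2.082, 1.57, 2.413]
force: [0.1, -0.4, 0.3]
grip_width: 0.0277
```

```bash
python3 - <<'E'
from h import *
plan([0.622,-0.2868,0.151],109);print(ctrl.observe()["force"],ctrl.observe()["wrist_torque"],ctrl.observe()["grip_width"])
grab("wrist","w5");plan([0.622,-0.2868,0.151],109)
E
```

```text
t 6.45 pos [ 0.6245 -0.2879  0.1526] turn [ 0.01 -0.01 -0.02] shift now-axes [ 1.6  1.9 -2. ] after-turn axes [ 1.6  1.9 -2. ] q6 -2.352 q [-0.449  0.62   1.539  0.     0.983 -2.352]
[ 0.11954011 -0.38984736  0.28120563] [ 0.18050987 -0.15113222  0.06455133] 0.0276851173454726
t 6.5 pos [ 0.6245 -0.2879  0.1526] turn [ 0.   -0.01 -0.01] shift now-axes [ 1.6  1.9 -1.9] after-turn axes [ 1.6  1.9 -1.9] q6 -2.352 q [-0.449  0.62   1.539  0.     0.983 -2.352]
```

View pics/w5.png

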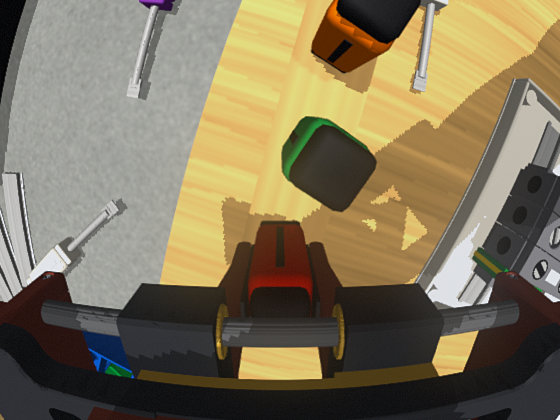

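Call:
move_arm --steps '[[[0,0,0],[-20,0,0],0],[[0,0,0],[-45,0,0],0],[[0,0,0],[-50,0,0],0],[[0,0,0],[-50,0,0],0],[[0,0,0],[-45,0,0],0]]'

```text
time_s: 7.0
tcp_pos: [0.6244, -0.2881, 0.3651]
tcp_rot: [-0.928, 1.57, -0.597]
force: [0.7, -0.6, -1.8]
grip_width: 0.028
```

```bash
python3 - <<'E'
from h import *
plan([0.556,-0.0055,0.35],0)
s=grab("scene","s1");w=grab("wrist","w6")
crop(s,130,260,60,180,5,"s1c")
t=load("top0");print(onplane(t,344,225,0.02),onplane(t,349,225,0.18))
C=cloud(t);print(C[225,349],C[222,350])
E
```

```text
t 7.0 pos [ 0.6244 -0.2881  0.3651] turn [ 1.09e+02  6.00e-02 -0.00e+00] shift now-axes [ 14.9 289.4  27.3] after-turn axes [  15.1  -68.4 -282.6] q6 -2.352 q [-0.449  0.419  1.362 -0.     1.36  -2.352]
[ 0.55723343 -0.19700661  0.02      ] [ 0.54909578 -0.18971514  0.18      ]
[ 0.5493607  -0.19045464  0.17503065] [ 0.5581985  -0.19280579  0.17856564]
```

View pics/s1c.png

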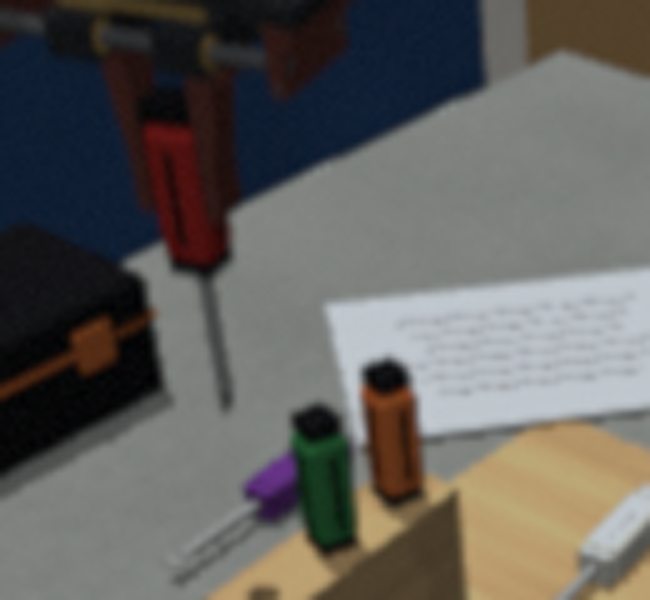

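View pics/w6.png

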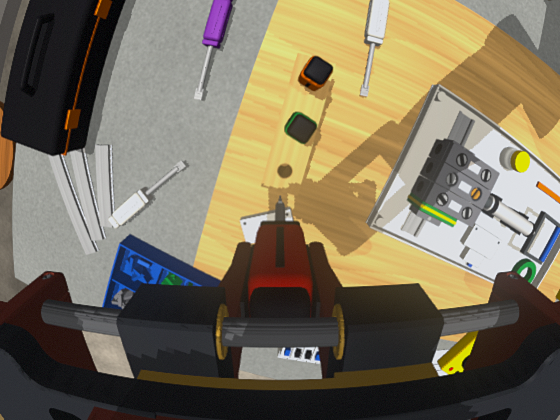

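```bash
python3 - <<'E'
from h import *
s=load("s1");w=load("w6")
a=cv2.resize(s["frame"][110:150,155:195],None,fx=10,fy=10,interpolation=cv2.INTER_CUBIC)
b=cv2.resize(w["frame"][185:225,260:300],None,fx=10,fy=10,interpolation=cv2.INTER_CUBIC)
cv2.imwrite("pics/tips.png",np.hstack([a,b]))
for z in [.2215,.2305,.2385]: print(proj_fish(w,[.6244,-.2881,z]))
E
```

```text
(np.float64(283.9955357676168), np.float64(195.66491898437172))
(np.float64(284.03225583287593), np.float64(198.28116942569784))
(np.float64(284.066616714205), np.float64(200.74173975638658))
```

View pics/tips.png

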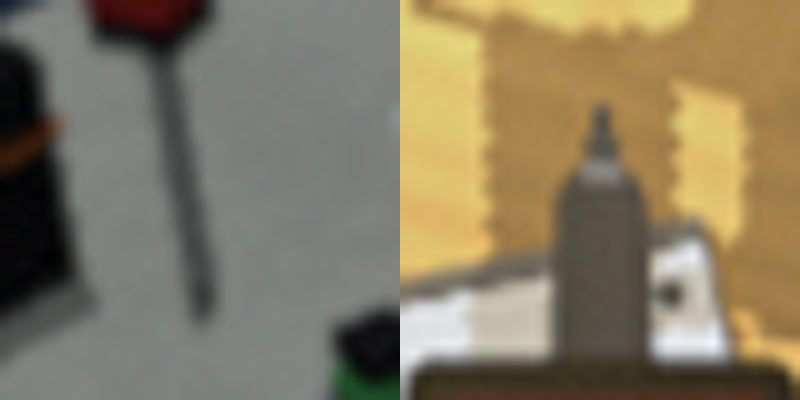

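```bash
python3 - <<'E'
from h import *
for n,p,yaw in [("w6",[.6244,-.2881,.3651],109),("w4",[.6243,-.2876,.153],109),("w5",[.6245,-.2879,.1526],109)]:
    w=load(n);T=target_R(np.radians(yaw));p=np.array(p)
    M=w["pose"];print(n,"cam in tool",(T.T@(M[:3,3]-p)).round(4),(T.T@M[:3,:3]).round(3).tolist())
    for a in [-.035,-.02,0,.025,.05,.1,.14]:
        print(a,[round(float(x),1) for x in proj_fish(w,p+T@np.array([a,0,0]))], end=" ")
    print()
w=load("w6");crop(w,210,350,180,320,5,"w6c")
E
```

```text
w6 cam in tool [-0.1448 -0.0013 -0.0774] [[0.009, -0.295, 0.955], [1.0, 0.002, -0.009], [0.0, 0.955, 0.295]]
-0.035 [285.4, 310.1] -0.02 [285.2, 290.9] 0 [285.0, 270.0] 0.025 [284.7, 249.5] 0.05 [284.5, 233.4] 0.1 [284.2, 210.0] 0.14 [284.0, 196.7] 
w4 cam in tool [-0.1359 -0.0004 -0.0782] [[-0.002, -0.285, 0.959], [1.0, -0.001, 0.002], [0.0, 0.959, 0.285]]
-0.035 [280.3, 328.3] -0.02 [280.2, 306.9] 0 [280.1, 283.7] 0.025 [279.9, 261.0] 0.05 [279.8, 243.4] 0.1 [279.7, 218.0] 0.14 [279.6, 203.7] 
w5 cam in tool [-0.1365 -0.0006 -0.0782] [[-0.001, -0.286, 0.958], [1.0, -0.0, 0.0], [0.0, 0.958, 0.286]]
-0.035 [281.3, 326.9] -0.02 [281.2, 305.6] 0 [281.0, 282.6] 0.025 [280.8, 260.0] 0.05 [280.7, 242.5] 0.1 [280.5, 217.2] 0.14 [280.3, 203.0]
```

View pics/w6c.png

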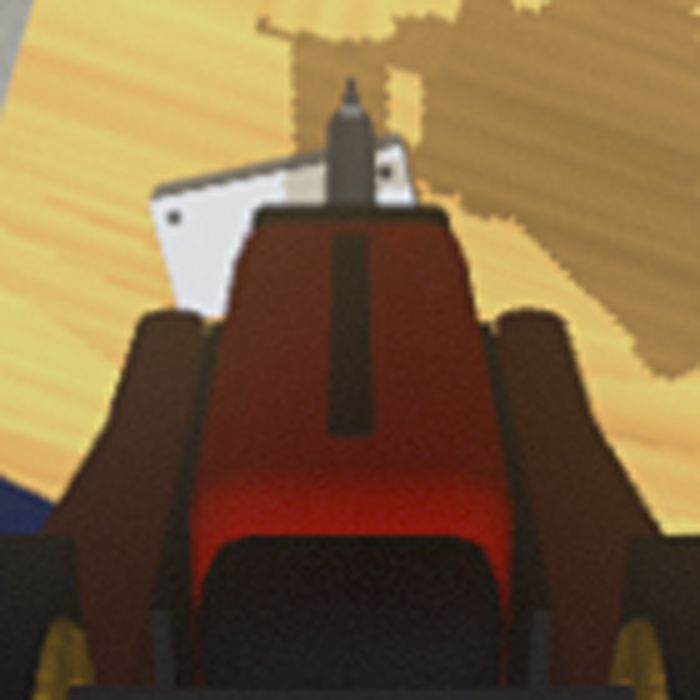

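Call:
move_arm --steps '[[[7.2,0,0],[0,0,0],0],[[7.2,0,0],[0,0,0],0],[[7.2,0,0],[0,0,0],0],[[7.2,0,0],[0,0,0],0],[[7.2,0,0],[0,0,0],0]]'

```text
time_s: 7.6
tcp_pos: [0.624, -0.2879, 0.3611]
tcp_rot: [3.047, 1.569, 2.745]
force: [-0.0, -0.6, -2.0]
grip_width: 0.0278
```

```bash
python3 - <<'E'
from h import *
plan([0.556,-0.0055,0.262],73)
E
```

```text
t 7.6 pos [ 0.624  -0.2879  0.3611] turn [-0.29 -0.12 -0.01] shift now-axes [  99.5  249.4 -148.7] after-turn axes [  99.1  250.1 -147.6] q6 -1.718 q [-0.45   0.423  1.366 -0.     1.356 -1.718]
```

Call:
move_arm --steps '[[[0,0,0],[0,35,-21],0],[[0,0,0],[0,42,-25],0],[[0,0,0],[0,42,-25],0],[[0,0,0],[0,42,-25],0],[[0,0,0],[0,42,-25],0]]'

```text
time_s: 8.1
tcp_pos: [0.5668, -0.0569, 0.3614]
tcp_rot: [-2.962, 1.569, 3.024]
force: [0.3, -0.2, -1.0]
grip_width: 0.0279
```

Call:
move_arm --steps '[[[0,0,0],[10,32,-19],0],[[0,0,0],[30,14,-8],0],[[0,0,0],[35,0,0],0],[[0,0,0],[20,0,0],0],[[0,0,0],[0,0,0],0]]'

```text
time_s: 8.6
tcp_pos: [0.5532, -0.0063, 0.2638]
tcp_rot: [-2.863, 1.563, 3.124]
force: [-0.3, 0.5, -1.2]
grip_width: 0.0277
```

Call:
move_arm --steps '[[[0,0,0],[0,0,0],0],[[0,0,0],[0,0,0],0]]'

```text
time_s: 8.8
tcp_pos: [0.5565, -0.0069, 0.2688]
tcp_rot: [0.254, 1.569, -0.043]
force: [-0.5, -0.3, -1.6]
grip_width: 0.0279
```

```bash
python3 - <<'E'
from h import *
plan([0.556,-0.0055,0.246],73)
w=grab("wrist","w7");crop(w,230,330,160,235,8,"w7c");p,M,o=cur()
print(o["force"])
for a in [.1,.1426]: print(proj_fish(w,p+M@np.array([a,0,0])))
print(proj_fish(w,[.5563,-.0062,.093]),proj_fish(w,[.5557,-.0043,.093]))
s=grab("scene","s2");crop(s,220,330,150,235,7,"s2c")
E
```

```text
t 8.8 pos [ 0.5565 -0.0069  0.2688] turn [-0.02  0.1  -0.03] shift now-axes [22.8  1.1 -0.9] after-turn axes [22.8  1.1 -0.9] q6 -1.308 q [-0.034  0.298  1.765 -0.     1.077 -1.308]
[-0.08283233 -0.25061049 -1.29826598]
(np.float64(279.8724992905392), np.float64(217.10763344286295))
(np.float64(279.84678640587833), np.float64(202.1260755929159))
(np.float64(280.3157285156997), np.float64(192.2420195335529)) (np.float64(281.9770143030038), np.float64(191.13223583679724))
```

View pics/w7c.png

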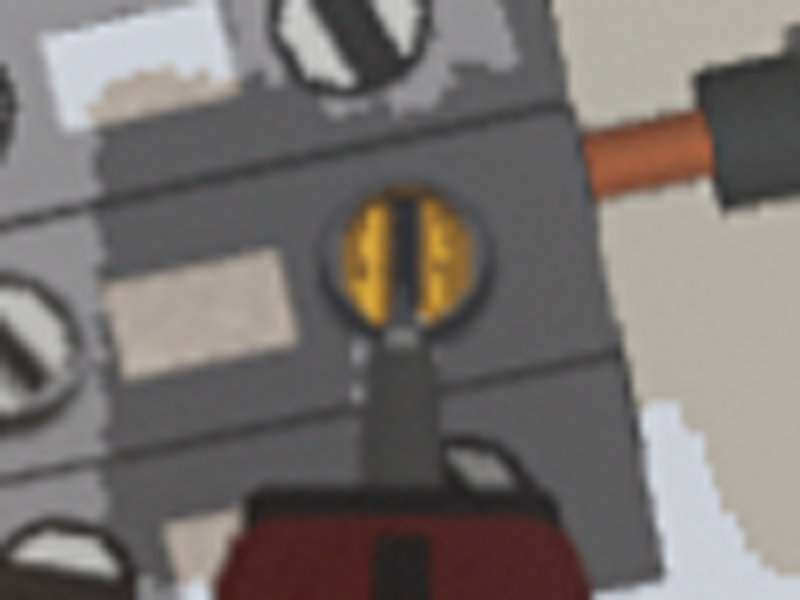

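View pics/s2c.png

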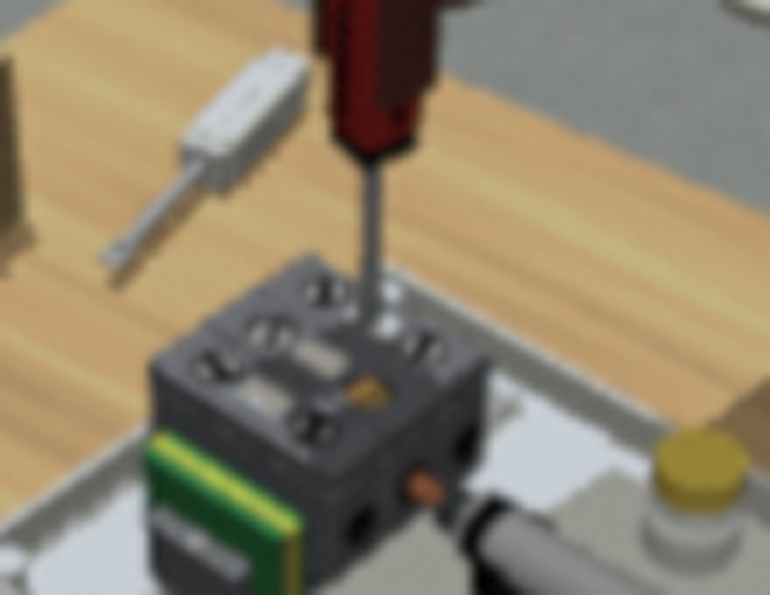

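```bash
python3 - <<'E'
from h import *
w=load("w7");f=w["frame"];crop(w,265,297,178,212,17,"w7d")
p,M,o=cur()
print(proj_fish(w,[p[0],p[1],.093]),onplane_fish(w,280.6,192.5,.093),o["time_s"],p)
for v in range(180,212): print(v,f[v,276:286].mean(1).astype(int).tolist())
E
```

```text
(np.float64(279.72749149720596), np.float64(192.62231754357893)) [ 0.55663396 -0.00600815  0.093     ] 8.9 [ 0.55650027 -0.00686976  0.26895496]
180 [93, 93, 95, 92, 93, 94, 94, 93, 95, 92]
181 [92, 93, 94, 93, 92, 93, 95, 93, 93, 94]
182 [89, 85, 84, 85, 84, 81, 83, 83, 88, 92]
183 [83, 80, 70, 71, 73, 72, 72, 69, 75, 80]
184 [76, 68, 58, 58, 57, 58, 63, 65, 66, 72]
185 [75, 78, 65, 52, 47, 51, 71, 90, 83, 74]
186 [115, 109, 79, 59, 54, 55, 79, 108, 99, 78]
187 [136, 123, 85, 62, 52, 54, 79, 108, 105, 96]
188 [136, 118, 85, 54, 50, 54, 78, 110, 125, 109]
189 [143, 120, 86, 58, 51, 52, 78, 109, 137, 113]
190 [147, 118, 86, 62, 51, 52, 75, 109, 138, 116]
191 [147, 118, 84, 60, 50, 53, 74, 108, 137, 132]
192 [140, 117, 82, 58, 51, 53, 78, 108, 118, 119]
193 [134, 110, 80, 57, 51, 52, 77, 107, 103, 97]
194 [135, 114, 78, 55, 50, 51, 76, 109, 125, 107]
195 [141, 118, 83, 62, 57, 52, 77, 111, 138, 114]
196 [144, 120, 84, 66, 66, 55, 72, 108, 141, 114]
197 [145, 117, 83, 72, 68, 55, 76, 107, 138, 115]
198 [143, 118, 85, 74, 75, 65, 88, 110, 118, 117]
199 [121, 112, 86, 73, 72, 78, 117, 122, 97, 88]
200 [80, 83, 78, 78, 77, 80, 97, 93, 71, 57]
201 [54, 58, 88, 106, 110, 102, 77, 60, 54, 55]
202 [69, 63, 96, 111, 115, 110, 78, 60, 62, 65]
203 [82, 66, 80, 86, 85, 87, 73, 66, 86, 84]
204 [77, 65, 66, 67, 69, 70, 68, 68, 96, 93]
205 [72, 65, 65, 67, 66, 70, 69, 67, 84, 90]
206 [67, 65, 66, 68, 69, 70, 69, 67, 73, 87]
207 [68, 67, 65, 69, 69, 69, 69, 68, 72, 80]
208 [70, 65, 65, 67, 68, 69, 68, 66, 64, 66]
209 [70, 65, 66, 68, 67, 68, 68, 66, 64, 72]
210 [67, 64, 66, 67, 70, 71, 67, 67, 67, 85]
211 [64, 66, 65, 68, 67, 70, 67, 67, 66, 86]
```

View pics/w7d.png

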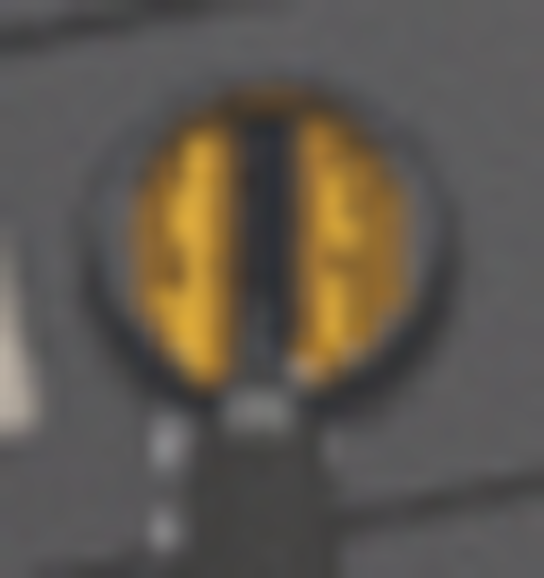

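Call:
move_arm --steps '[[[0,0,0],[10,0.5,0],0],[[0,0,0],[12,0,0],0],[[0,0,0],[6,0,0],0],[[0,0,0],[2,0,0],0],[[0,0,0],[0,0,0],0]]'

```text
time_s: 9.4
tcp_pos: [0.5556, -0.0062, 0.237]
tcp_rot: [-2.886, 1.57, 3.101]
force: [1.1, -0.2, -1.8]
grip_width: 0.0277
```

Call:
move_arm --steps '[[[0,0,0],[1,0,0],0],[[0,0,0],[1,0,0],0],[[0,0,0],[1,0,0],0],[[0,0,0],[1,0,0],0],[[0,0,0],[1,0,0],0]]'

```text
time_s: 9.9
tcp_pos: [0.5559, -0.0062, 0.2327]
tcp_rot: [0.411, 1.571, 0.115]
force: [1.0, 0.2, -2.0]
grip_width: 0.028
```

```bash
python3 - <<'E'
from h import *
p,M,o=cur();print(p,o["force"],o["wrist_torque"],"edge z",p[2]-.1426)
w=grab("wrist","w8");crop(w,240,320,160,220,10,"w8c")
E
```

```text
[ 0.55593027 -0.00615309  0.23270796] [ 0.9618495   0.20033719 -2.00231902] [ 0.04155066 -0.14791677 -0.01890206] edge z 0.09010795710907613
```

View pics/w8c.png

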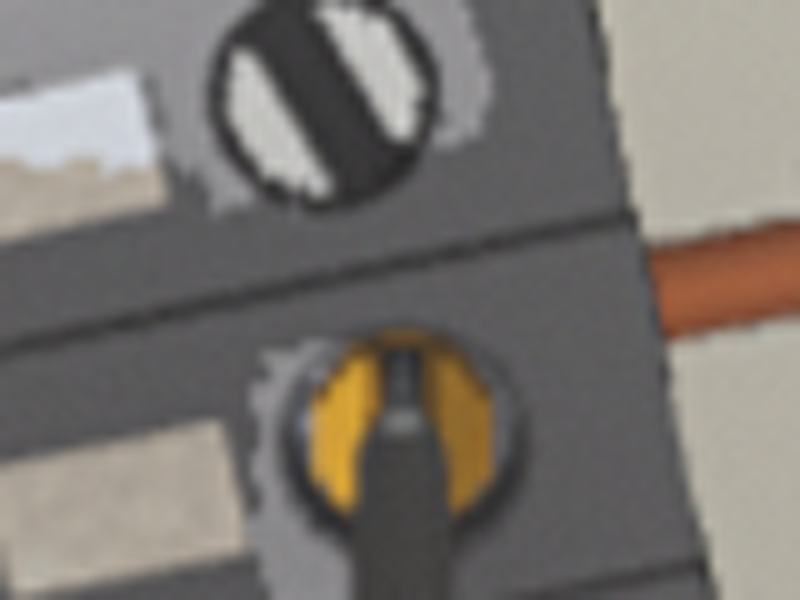

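Call:
move_arm --steps '[[[6,0,0],[1,0,0],0],[[8,0,0],[0,0,0],0],[[8,0,0],[0,0,0],0],[[8,0,0],[0,0,0],0],[[8,0,0],[0,0,0],0]]'

```text
time_s: 10.45
tcp_pos: [0.5558, -0.0062, 0.2316]
tcp_rot: [-1.907, 1.57, -2.873]
force: [-0.6, -0.2, -2.2]
grip_width: 0.0275
```

```bash
python3 - <<'E'
from h import *
p,M,o=cur();print(p,o["force"],o["wrist_torque"],"edge z",p[2]-.1426,"jaw",np.degrees(np.arctan2(M[1,1],M[0,1])))
w=grab("wrist","w9");crop(w,240,320,160,220,10,"w9c")
E
```

```text
[ 0.55575888 -0.00620069  0.2315647 ] [-0.62562157 -0.22701818 -2.18370707] [-0.09933071 -0.07350532  0.05308951] edge z 0.08896470163669712 jaw 34.68490965170977
```

View pics/w9c.png

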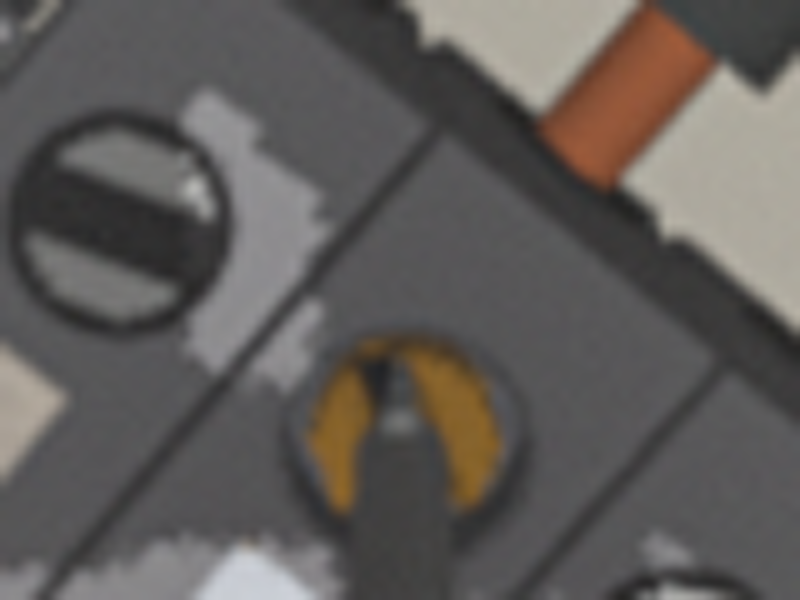

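Call:
move_arm --steps '[[[7,0,0],[0,0,0],0],[[7,0,0],[0,0,0],0],[[6,0,0],[0,0,0],0],[[5,0,0],[0,0,0],0],[[3,0,0],[0,0,0],0]]'

```text
time_s: 11.0
tcp_pos: [0.5557, -0.0061, 0.2316]
tcp_rot: [-1.935, 1.57, 2.899]
force: [-0.2, 1.0, -1.1]
grip_width: 0.028
```

```bash
cat >> h.py <<'E'
def st():
    p,M,o=cur();print(round(o["time_s"],2),p.round(4),"F",o["force"].round(2),"Tq",o["wrist_torque"].round(3),"jaw",np.degrees(np.arctan2(M[1,1],M[0,1])).round(2),"w",round(o["grip_width"],4),"j6",o["joint_torque"][5].round(3))
E
python3 -c "
from h import *
st()"
```

```text
11.0 [ 0.5557 -0.0061  0.2316] F [-0.19  1.03 -1.09] Tq [-0.001 -0.008  0.064] jaw 6.99 w 0.028 j6 -0.302
```

Call:
move_arm --steps '[[[3,0,0],[0,0,0],0],[[3,0,0],[0,0,0],0],[[0,0,0],[0,0,0],0]]'

```text
time_s: 11.3
tcp_pos: [0.5557, -0.0061, 0.2316]
tcp_rot: [-1.922, 1.57, 2.81]
force: [0.1, 0.3, -1.9]
grip_width: 0.0278
```

```bash
python3 -c "
from h import *
st()
w=grab('wrist','w10');crop(w,240,320,160,220,10,'w10c');st()"
```

```text
11.3 [ 0.5557 -0.0061  0.2316] F [ 0.08  0.31 -1.93] Tq [0.111 0.009 0.098] jaw 1.11 w 0.0278 j6 0.602
11.35 [ 0.5557 -0.0061  0.2316] F [ 0.46  1.33 -2.04] Tq [ 0.138 -0.005  0.045] jaw 1.17 w 0.028 j6 0.262
```

View pics/w10c.png

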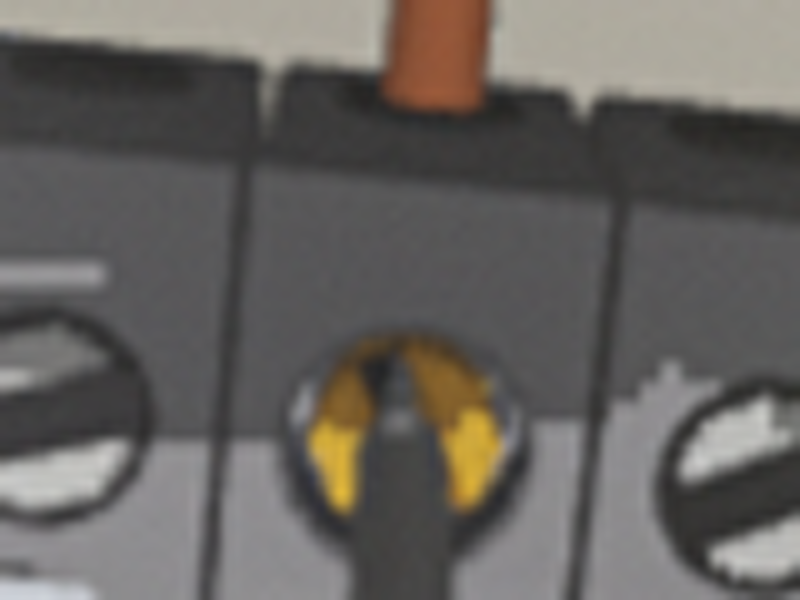

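Call:
move_arm --steps '[[[2,0,0],[0,0,0],0],[[2,0,0],[0,0,0],0],[[0,0,0],[0,0,0],0]]'

```text
time_s: 11.65
tcp_pos: [0.5557, -0.0061, 0.2316]
tcp_rot: [-1.907, 1.57, 2.755]
force: [-0.7, 1.5, -2.6]
grip_width: 0.0279
```

```bash
python3 -c "
from h import *
st()"
```

```text
11.65 [ 0.5557 -0.0061  0.2316] F [-0.74  1.46 -2.6 ] Tq [0.156 0.1   0.07 ] jaw -2.88 w 0.0279 j6 0.418
```

Call:
move_arm --steps '[[[2,0,0],[0,0,0],0],[[2,0,0],[0,0,0],0],[[0,0,0],[0,0,0],0]]'

```text
time_s: 11.95
tcp_pos: [0.5557, -0.0061, 0.2316]
tcp_rot: [-1.91, 1.57, 2.682]
force: [-1.0, 2.0, -0.9]
grip_width: 0.0277
```

```bash
python3 -c "
from h import *
st()
w=grab('wrist','w11');crop(w,240,320,160,220,10,'w11c');st()"
```

```text
11.95 [ 0.5557 -0.0061  0.2316] F [-1.    1.99 -0.91] Tq [0.236 0.065 0.057] jaw -6.88 w 0.0277 j6 0.418
12.0 [ 0.5557 -0.0061  0.2316] F [-0.01  0.93 -1.37] Tq [0.188 0.12  0.038] jaw -6.85 w 0.0275 j6 0.188
```

View pics/w11c.png

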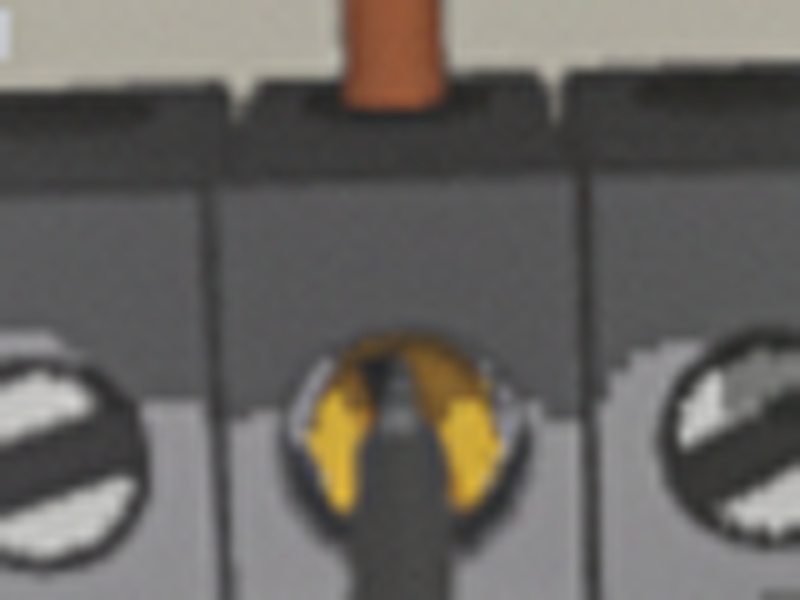

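Call:
move_arm --steps '[[[2,0,0],[0,0,0],0],[[2,0,0],[0,0,0],0],[[0,0,0],[0,0,0],0]]'

```text
time_s: 12.3
tcp_pos: [0.5557, -0.0061, 0.2316]
tcp_rot: [-1.491, 1.57, 3.032]
force: [-1.5, 1.1, -1.8]
grip_width: 0.0276
```

```bash
python3 -c "
from h import *
st()"
```

```text
12.3 [ 0.5557 -0.0061  0.2316] F [-1.55  1.14 -1.79] Tq [0.214 0.196 0.065] jaw -10.9 w 0.0276 j6 0.439
```

Call:
move_arm --steps '[[[2,0,0],[0,0,0],0],[[2,0,0],[0,0,0],0],[[0,0,0],[0,0,0],0]]'

```text
time_s: 12.6
tcp_pos: [0.5557, -0.0062, 0.2316]
tcp_rot: [-1.306, 1.57, -3.136]
force: [-1.3, 1.2, -0.8]
grip_width: 0.0278
```

```bash
python3 -c "
from h import *
st()
w=grab('wrist','w12');crop(w,240,320,160,220,10,'w12c');st()"
```

```text
12.6 [ 0.5557 -0.0062  0.2316] F [-1.35  1.18 -0.83] Tq [0.173 0.281 0.137] jaw -14.89 w 0.0278 j6 0.494
12.65 [ 0.5557 -0.0062  0.2316] F [-1.08  0.38 -2.56] Tq [0.155 0.294 0.177] jaw -14.86 w 0.0277 j6 0.266
```

View pics/w12c.png

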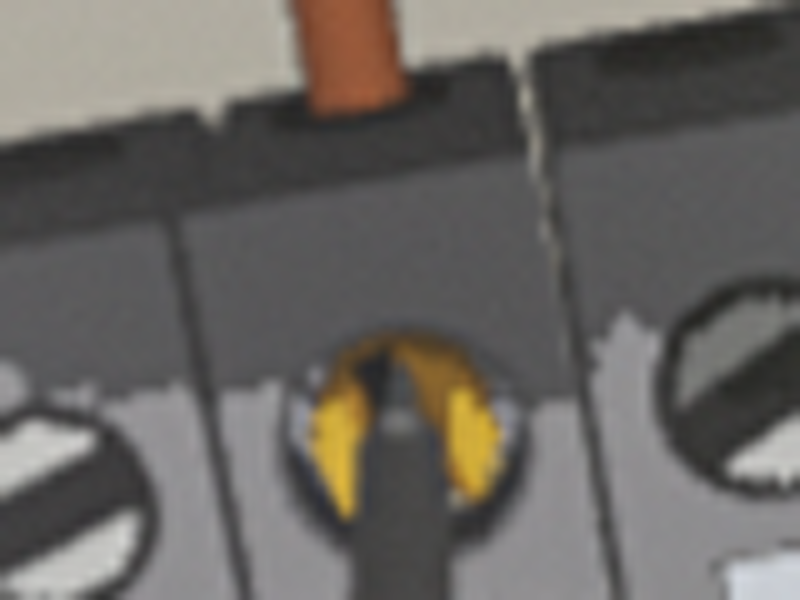

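Call:
move_arm --steps '[[[2,0,0],[0,0,0],0],[[2,0,0],[0,0,0],0],[[0,0,0],[0,0,0],0]]'

```text
time_s: 12.95
tcp_pos: [0.5557, -0.0062, 0.2316]
tcp_rot: [-1.174, 1.57, -3.075]
force: [-0.8, 1.1, -1.7]
grip_width: 0.028
```

```bash
python3 -c "
from h import *
st()
w=grab('wrist','w13');crop(w,240,320,160,220,10,'w13c');st()"
```

```text
12.95 [ 0.5557 -0.0062  0.2316] F [-0.78  1.09 -1.72] Tq [0.258 0.34  0.151] jaw -18.9 w 0.028 j6 0.561
13.0 [ 0.5557 -0.0062  0.2316] F [-1.22  0.81 -1.84] Tq [0.185 0.391 0.213] jaw -18.87 w 0.028 j6 0.336
```

View pics/w13c.png

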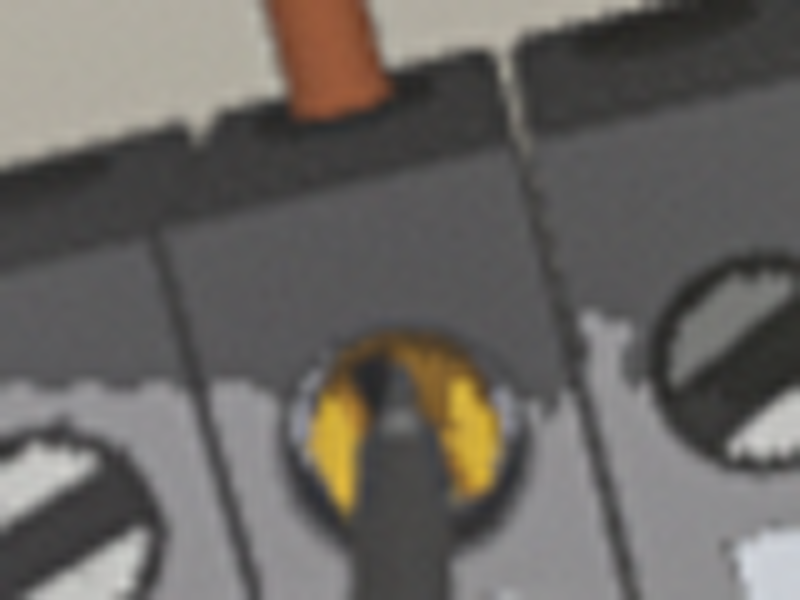

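Call:
move_arm --steps '[[[4,0,0],[0,0,0],0],[[0,0,0],[0,0,0],0],[[0,0,0],[0,0,0],0]]'

```text
time_s: 13.3
tcp_pos: [0.5556, -0.0061, 0.2316]
tcp_rot: [-1.299, 1.57, 3.015]
force: [-1.9, 1.0, -1.0]
grip_width: 0.0279
```

```bash
python3 -c "
from h import *
st()"
```

```text
13.3 [ 0.5556 -0.0061  0.2316] F [-1.94  0.96 -1.  ] Tq [0.266 0.526 0.281] jaw -22.84 w 0.0279 j6 0.347
```

Call:
move_arm --steps '[[[-5,0,0],[0,0,0],0],[[-5,0,0],[0,0,0],0],[[0,0,0],[-5,0,0],0],[[0,0,0],[-15,0,0],0],[[0,0,0],[-15,0,0],0]]'

```text
time_s: 13.8
tcp_pos: [0.5565, -0.0064, 0.2676]
tcp_rot: [1.46, 1.57, -0.339]
force: [1.5, 1.3, -1.5]
grip_width: 0.0281
```

```bash
python3 -c "
from h import *
st()
w=grab('wrist','w14');crop(w,235,325,160,228,9,'w14c');st()"
```

```text
13.8 [ 0.5565 -0.0064  0.2676] F [ 1.48  1.25 -1.48] Tq [-0.041 -0.091 -0.015] jaw -13.08 w 0.0281 j6 -0.005
13.85 [ 0.5579 -0.0065  0.2704] F [ 0.8  -0.1  -0.22] Tq [ 0.014 -0.164 -0.002] jaw -13.08 w 0.028 j6 -0.023
```

View pics/w14c.png

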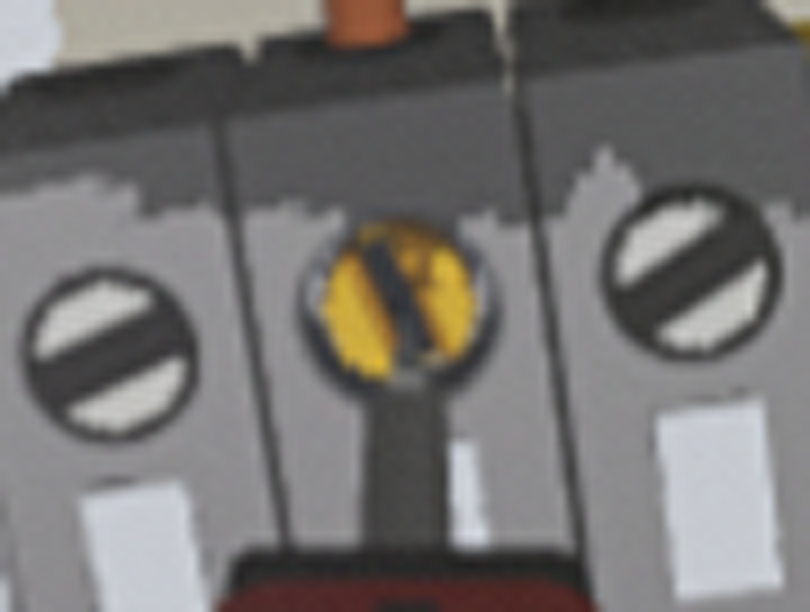

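```bash
python3 - <<'E'
from h import *
w=load("w14");F=lambda x,y:onplane_fish(w,235+(x+.5)/9-.5,160+(y+.5)/9-.5,.093)
p=F(378,245);q=F(423,350);print(p,q,np.degrees(np.arctan2(*(p-q)[[1,0]])))
f=w["frame"];g=f.max(2).astype(int);a=[]
c=(F(378,245)+F(423,355))/2
for v in range(178,208):
    for u in range(262,295):
        P=onplane_fish(w,u,v,.093)
        if np.hypot(*(P-c)[:2])<.0065 and g[v,u]<85: a.append(P[:2]*1000)
a=np.array(a,np.float32);d=cv2.fitLine(a,cv2.DIST_HUBER,0,.01,.01).ravel();print(len(a),np.degrees(np.arctan2(d[1],d[0])),d)
# terminal edge yaw
p=F(222,130);q=F(285,540);d=q-p;print(np.degrees(np.arctan2(onplane_fish(w,235+222/9,160+130/9,.096)[1]-onplane_fish(w,235+285/9,160+540/9,.096)[1],onplane_fish(w,235+222/9,160+130/9,.096)[0]-onplane_fish(w,235+285/9,160+540/9,.096)[0])))
plan([0.6245,-0.2879,0.1526+.21],109)
E
```

```text
[0.55602224 0.00108701 0.093     ] [ 0.55812734 -0.01157422  0.093     ] 99.4398267497074
42 -80.72308 [ 1.6120613e-01 -9.8692077e-01  5.5680798e+02 -5.5976510e+00]
84.59376991735921
t 13.85 pos [ 0.5579 -0.0065  0.2704] turn [-122.08    0.3    -0.23] shift now-axes [-91.7 129.1 259. ] after-turn axes [ -92.2 -287.8  -28.7] q6 0.196 q [-0.033  0.296  1.763 -0.     1.077  0.196]
```

Call:
move_arm --steps '[[[8.5,0,0],[-20,0,0],0],[[8.5,0,0],[-20,0,0],0],[[8.5,0,0],[-20,0,0],0],[[8.5,0,0],[-20,0,0],0],[[8.5,0,0],[-15,0,0],0]]'

```text
time_s: 14.35
tcp_pos: [0.5567, -0.0064, 0.3635]
tcp_rot: [2.401, 1.568, -0.146]
force: [0.6, 0.7, -1.6]
grip_width: 0.0277
```

Call:
move_arm --steps '[[[8,0,0],[0,0,0],0],[[7.5,0,0],[0,0,0],0]]'

```text
time_s: 14.55
tcp_pos: [0.5566, -0.0064, 0.3629]
tcp_rot: [2.672, 1.568, -0.145]
force: [1.2, 0.5, -1.3]
grip_width: 0.0277
```

```bash
python3 - <<'E'
from h import *
plan([0.6245,-0.2879,0.29],-71)
E
```

```text
t 14.55 pos [ 0.5566 -0.0064  0.3629] turn [-0.39 -0.16 -0.08] shift now-axes [ 73.2 288.3  25.7] after-turn axes [ 72.9 288.2  27.5] q6 1.213 q [-0.033  0.205  1.663 -0.     1.27   1.213]
```

Call:
move_arm --steps '[[[-0.4,-0.1,0],[0,35,3],0],[[0,0,0],[0,48,5],0],[[0,0,0],[0,48,5],0],[[0,0,0],[0,48,4],0],[[0,0,0],[0,48,4],0]]'

```text
time_s: 15.05
tcp_pos: [0.6119, -0.2296, 0.3622]
tcp_rot: [1.235, 1.569, -1.569]
force: [1.4, 0.4, -0.9]
grip_width: 0.0279
```

Call:
move_arm --steps '[[[0,0,0],[10,40,4],0],[[0,0,0],[30,21,2],0],[[0,0,0],[30,0,0],0],[[0,0,0],[5,0,0],0],[[0,0,0],[0,0,0],0]]'

```text
time_s: 15.55
tcp_pos: [0.6255, -0.2867, 0.286]
tcp_rot: [-0.379, 1.568, 3.1]
force: [1.7, 0.8, -1.5]
grip_width: 0.0279
```

Call:
move_arm --steps '[[[0,0,0],[0,0,0],0],[[0,0,0],[0,0,0],0]]'

```text
time_s: 15.75
tcp_pos: [0.6268, -0.2867, 0.289]
tcp_rot: [1.859, 1.568, -0.943]
force: [0.1, 0.3, -0.6]
grip_width: 0.0274
```

```bash
python3 - <<'E'
from h import *
plan([0.6245,-0.2879,0.26],-71)
w=grab("wrist","w15");p,M,o=cur();print(proj_fish(w,p+M@[.1426,0,0]),proj_fish(w,[.6245,-.2862,.095]))
crop(w,220,340,150,240,6.5,"w15c")
E
```

```text
t 15.75 pos [ 0.6268 -0.2867  0.289 ] turn [ 0.44 -0.04 -0.14] shift now-axes [29.   0.3  2.5] after-turn axes [29.   0.4  2.5] q6 0.786 q [-4.460e-01  4.780e-01  1.441e+00 -1.000e-03  1.220e+00  7.860e-01]
(np.float64(279.09373933682616), np.float64(203.58773907221607)) (np.float64(277.6356724671715), np.float64(191.95010333212292))
```

View pics/w15c.png

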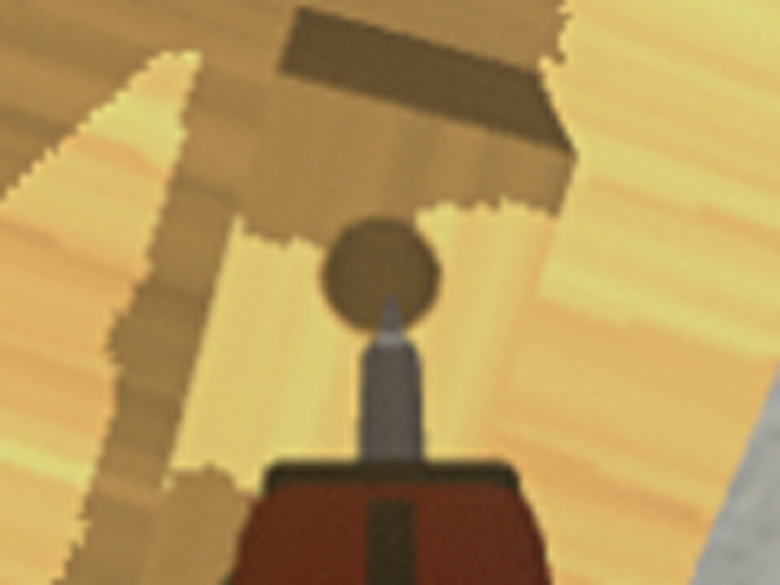

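Call:
move_arm --steps '[[[0,0,0],[10,0,2.2],0],[[0,0,0],[15,0,0],0],[[0,0,0],[15,0,0],0],[[0,0,0],[10,0,0],0],[[0,0,0],[0,0,0],0]]'

```text
time_s: 16.3
tcp_pos: [0.6224, -0.287, 0.2337]
tcp_rot: [-0.578, 1.565, 2.902]
force: [-0.2, 0.1, -0.8]
grip_width: 0.0281
```

```bash
python3 - <<'E'
from h import *
plan([0.6245,-0.2875,0.154],-71)
st();w=grab("wrist","w16")
crop(w,220,340,150,240,6.5,"w16c")
E
```

```text
t 16.3 pos [ 0.6224 -0.287   0.2337] turn [0.41 0.29 0.19] shift now-axes [79.7  1.4 -2.3] after-turn axes [79.7  1.1 -1.9] q6 0.784 q [-4.490e-01  5.280e-01  1.492e+00 -1.000e-03  1.127e+00  7.840e-01]
16.3 [ 0.6224 -0.287   0.2337] F [-0.23  0.11 -0.76] Tq [-0.019 -0.008  0.04 ] jaw -70.6 w 0.0281 j6 0.001
```

View pics/w16c.png

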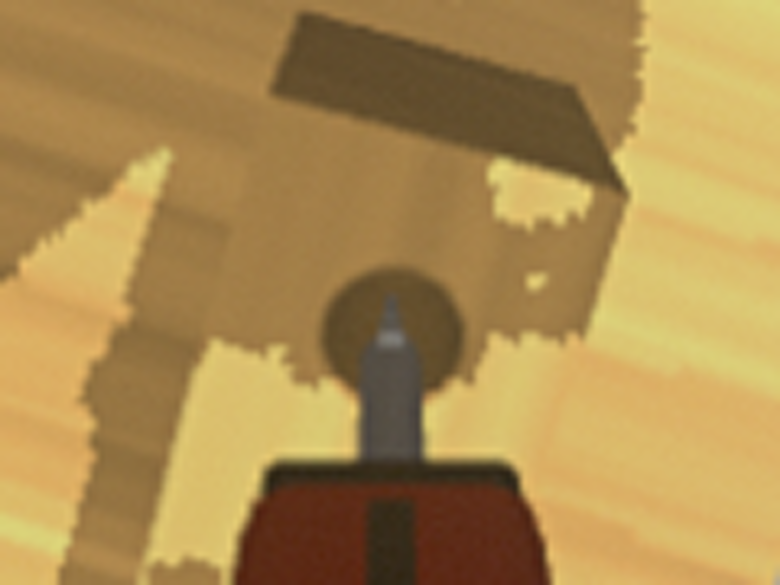

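Call:
move_arm --steps '[[[0,0,0],[0,0,0],0],[[0,0,0],[12,0,0],0],[[0,0,0],[15,0,0],0],[[0,0,0],[15,0,0],0],[[0,0,0],[12,0,0],0]]'

```text
time_s: 16.85
tcp_pos: [0.6228, -0.2873, 0.1805]
tcp_rot: [-0.435, 1.567, 3.045]
force: [-0.6, 0.1, -0.8]
grip_width: 0.0275
```

Call:
move_arm --steps '[[[0,0,0],[10,0,0],0],[[0,0,0],[7,0,0],0],[[0,0,0],[5,0,0],0],[[0,0,0],[2,0,0],0],[[0,0,0],[0,0,0],0]]'

```text
time_s: 17.35
tcp_pos: [0.6235, -0.2877, 0.1587]
tcp_rot: [0.017, 1.569, -2.786]
force: [-0.2, 0.0, -1.2]
grip_width: 0.0278
```

```bash
python3 - <<'E'
from h import *
plan([0.6245,-0.2875,0.1526],-71);st()
E
```

```text
t 17.35 pos [ 0.6235 -0.2877  0.1587] turn [ 0.4  0.1 -0. ] shift now-axes [ 6.1  0.1 -1. ] after-turn axes [ 6.1  0.1 -1. ] q6 0.784 q [-4.490e-01  6.120e-01  1.538e+00 -1.000e-03  9.930e-01  7.840e-01]
17.35 [ 0.6235 -0.2877  0.1587] F [-0.19  0.04 -1.17] Tq [-0.03  -0.005  0.006] jaw -70.6 w 0.0278 j6 0.0
```

Call:
move_arm --steps '[[[0,0,0],[2,0,0],0],[[0,0,0],[2,0,0],0],[[0,0,0],[1.5,0,0],0],[[0,0,0],[0,0,0],0]]'

```text
time_s: 17.75
tcp_pos: [0.6233, -0.2877, 0.1531]
tcp_rot: [-0.098, 1.569, -2.901]
force: [-0.2, -0.7, -1.1]
grip_width: 0.0274
```

```bash
python3 - <<'E'
from h import *
plan([0.6245,-0.2875,0.1526],-71);st()
E
```

```text
t 17.75 pos [ 0.6233 -0.2877  0.1531] turn [0.4  0.11 0.01] shift now-axes [ 0.5  0.2 -1.2] after-turn axes [ 0.5  0.2 -1.2] q6 0.784 q [-4.490e-01  6.180e-01  1.541e+00 -1.000e-03  9.840e-01  7.840e-01]
17.75 [ 0.6233 -0.2877  0.1531] F [-0.18 -0.74 -1.12] Tq [ 0.091 -0.032 -0.013] jaw -70.6 w 0.0274 j6 0.0
```

Call:
move_arm --steps '[[[0,0,0],[0.5,0,0],0],[[0,0,0],[0,0,0],1],[[0,0,0],[0,0,0],1],[[0,0,0],[0,0,0],1],[[0,0,0],[0,0,0],1]]'

```text
time_s: 18.25
tcp_pos: [0.6235, -0.2877, 0.1529]
tcp_rot: [0.114, 1.569, -2.689]
force: [-0.3, 0.4, 0.5]
grip_width: 0.0565
```

Call:
move_arm --steps '[[[0,0,0],[0,0,0],1],[[0,0,0],[0,0,0],1],[[0,0,0],[0,0,0],1],[[0,0,0],[0,0,0],1]]'

```text
time_s: 18.65
tcp_pos: [0.6235, -0.2877, 0.1527]
tcp_rot: [-0.012, 1.569, -2.815]
force: [0.6, -0.6, 0.7]
grip_width: 0.0867
```

```bash
python3 - <<'E'
from h import *
st();grab("wrist","w17")
s=grab("scene","s3");crop(s,140,260,110,210,6,"s3c")
E
```

```text
18.65 [ 0.6235 -0.2877  0.1527] F [ 0.61 -0.59  0.72] Tq [0.016 0.01  0.027] jaw -70.6 w 0.0867 j6 -0.0
```

View pics/w17.png

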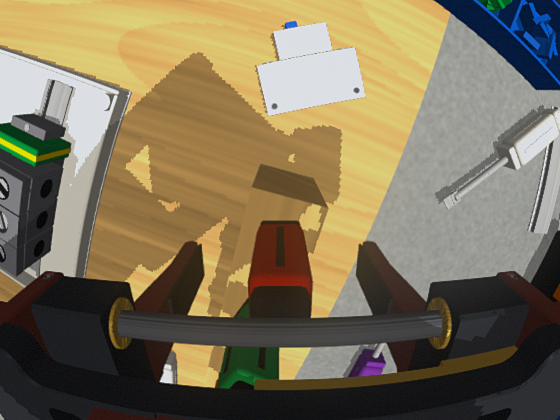

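View pics/s3c.png

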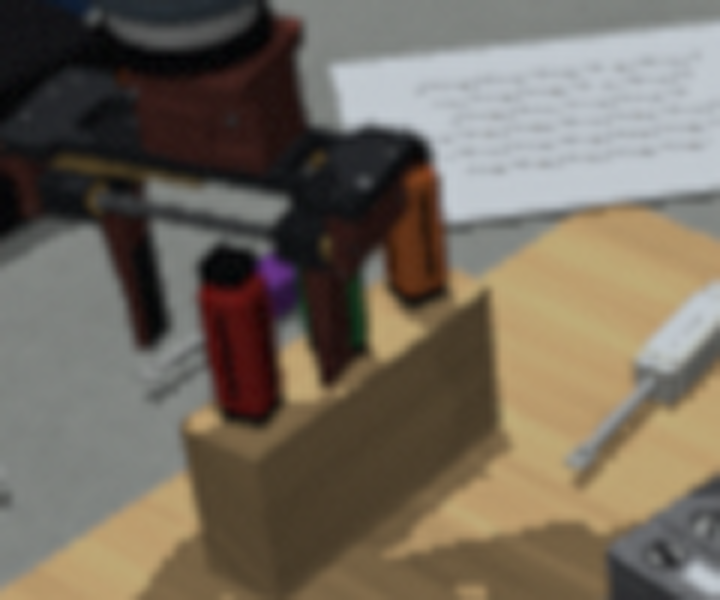

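Call:
move_arm --steps '[[[0,0,0],[-25,0,0],1],[[0,0,0],[-45,0,0],1],[[0,0,0],[-45,0,0],1],[[8,0,0],[-40,0,0],1],[[8,0,0],[-15,0,0],1]]'

```text
time_s: 19.25
tcp_pos: [0.6253, -0.2883, 0.3282]
tcp_rot: [2.446, 1.565, -0.641]
force: [0.9, -0.5, 0.6]
grip_width: 0.0878
```

Call:
move_arm --steps '[[[8,0,0],[0,0,0],1],[[0,0,0],[0,0,0],0.6]]'

```text
time_s: 19.45
tcp_pos: [0.6238, -0.2877, 0.3236]
tcp_rot: [1.363, 1.57, -1.86]
force: [-0.4, -0.1, -0.4]
grip_width: 0.0827
```

```bash
python3 - <<'E'
from h import *
w=grab("wrist","w18");st();crop(w,200,360,120,300,3.3,"w18c")
plan([0.5786,0.2594,0.25],-94.8)
E
```

```text
19.5 [ 0.6235 -0.2875  0.3228] F [ 0.48 -0.2   0.03] Tq [ 0.024 -0.021  0.018] jaw -94.43 w 0.0794 j6 0.61
t 19.5 pos [ 0.6235 -0.2875  0.3228] turn [ 0.37  0.1  -0.04] shift now-axes [  72.5 -541.9   86.9] after-turn axes [  72.8 -541.3   90.5] q6 1.2 q [-4.490e-01  4.490e-01  1.411e+00 -1.000e-03  1.283e+00  1.200e+00]
```

View pics/w18.png

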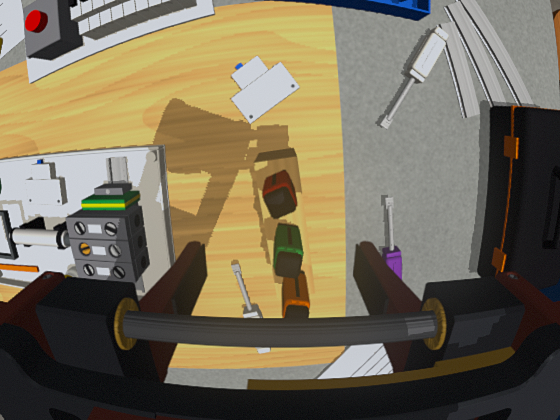

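Call:
move_arm --steps '[[[0.3,0,0],[0,-40,6],0.6],[[0,0,0],[0,-48,8],0.6],[[0,0,0],[0,-48,8],0.6],[[0,0,0],[0,-48,8],0.6],[[0,0,0],[0,-48,8],0.6]]'

```text
time_s: 20.0
tcp_pos: [0.6046, -0.0514, 0.3217]
tcp_rot: [0.198, 1.568, -3.025]
force: [1.1, -0.2, 0.4]
grip_width: 0.0524
```

Call:
move_arm --steps '[[[0,0,0],[0,-48,8],0.6],[[0,0,0],[0,-48,8],0.6],[[0,0,0],[0,-48,8],0.6],[[0,0,0],[0,-48,8],0.6],[[0,0,0],[10,-48,8],0.6]]'

```text
time_s: 20.5
tcp_pos: [0.586, 0.1914, 0.313]
tcp_rot: [0.647, 1.57, -2.576]
force: [1.5, 0.0, -0.5]
grip_width: 0.0526
```

Call:
move_arm --steps '[[[0,0,0],[20,-40,7],0.6],[[0,0,0],[30,-20,3],0.6],[[0,0,0],[10,0,0],0.6],[[0,0,0],[0,0,0],0.6],[[0,0,0],[0,0,0],0.6]]'

```text
time_s: 21.0
tcp_pos: [0.5816, 0.2489, 0.2528]
tcp_rot: [0.575, 1.569, -2.652]
force: [1.0, -0.7, -0.2]
grip_width: 0.0528
```

```bash
python3 - <<'E'
from h import *
plan([0.5786,0.2594,0.25],-94.8)
w=grab("wrist","w19");st();print(proj_fish(w,[0.5786,0.2594,0.06]),w["pose"][:3,3])
E
```

```text
t 21.0 pos [0.5816 0.2489 0.2528] turn [-0.07  0.09 -0.06] shift now-axes [  2.8 -10.2   3.8] after-turn axes [  2.8 -10.2   3.8] q6 2.042 q [ 0.386  0.429  1.607 -0.     1.107  2.042]
21.05 [0.5819 0.2489 0.2535] F [ 0.44 -0.33 -0.85] Tq [0.03  0.057 0.021] jaw -94.92 w 0.0525 j6 -0.025
(np.float64(269.64268535242417), np.float64(193.70532564912236)) [0.66101952 0.2419904  0.38922082]
```

View pics/w19.png

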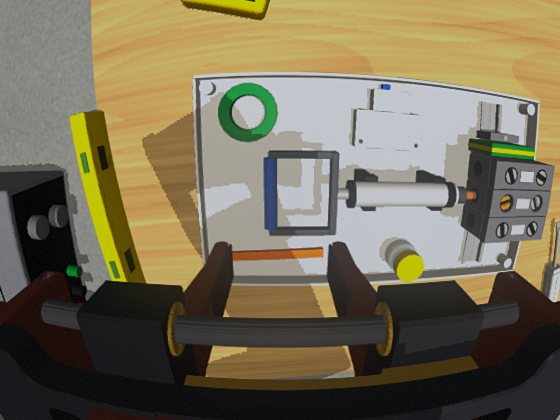

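```bash
python3 - <<'E'
from h import *
w=load("w19");hsv=cv2.cvtColor(w["frame"],cv2.COLOR_BGR2HSV)
m=cv2.inRange(hsv,(105,100,40),(130,255,255));m[:,:255]=0;m[:,290:]=0;m[:140]=0;m[245:]=0
ys,xs=np.nonzero(m);P=np.array([onplane_fish(w,x,y,.06) for x,y in zip(xs,ys)])
print(len(xs),P.mean(0),cv2.minAreaRect((P[:,:2]*1000).astype(np.float32)),xs.min(),xs.max(),ys.min(),ys.max())
plan([0.5786,0.2594,0.066],-94.8)
E
```

```text
794 [0.5787221 0.2591068 0.06     ] ((577.7335205078125, 259.03802490234375), (11.87246322631836, 76.93041229248047), 85.34813690185547) 264 276 158 229
t 21.05 pos [0.5819 0.2489 0.2535] turn [-0.12  0.03 -0.02] shift now-axes [187.5 -10.3   4.2] after-turn axes [187.5 -10.2   4.2] q6 2.042 q [ 0.385  0.429  1.606 -0.     1.107  2.042]
```

Call:
move_arm --steps '[[[0,0,0],[20,-10,4],0.6],[[0,0,0],[40,0,0],0.6],[[0,0,0],[45,0,0],0.6],[[0,0,0],[25,0,0],0.6],[[0,0,0],[0,0,0],0.6]]'

```text
time_s: 21.55
tcp_pos: [0.5765, 0.2583, 0.1201]
tcp_rot: [0.483, 1.564, -2.746]
force: [-0.2, -0.3, 0.5]
grip_width: 0.0528
```

Call:
move_arm --steps '[[[0,0,0],[0,0,0],0.6],[[0,0,0],[0,0,0],0.6]]'

```text
time_s: 21.75
tcp_pos: [0.5796, 0.2603, 0.1251]
tcp_rot: [-2.604, 1.568, 0.452]
force: [-1.1, 0.5, 0.5]
grip_width: 0.0524
```

```bash
python3 - <<'E'
from h import *
plan([0.578,0.2592,0.066],-94.8)
w=grab("wrist","w20");st()
E
```

```text
t 21.75 pos [0.5796 0.2603 0.1251] turn [-0.13 -0.12  0.07] shift now-axes [59.1  1.3  1.6] after-turn axes [59.1  1.2  1.5] q6 2.06 q [0.403 0.589 1.68  0.    0.871 2.06 ]
21.8 [0.5795 0.2604 0.1251] F [ 0.29  0.35 -0.13] Tq [-0.015 -0.006  0.068] jaw -94.92 w 0.0524 j6 -0.004
```

View pics/w20.png

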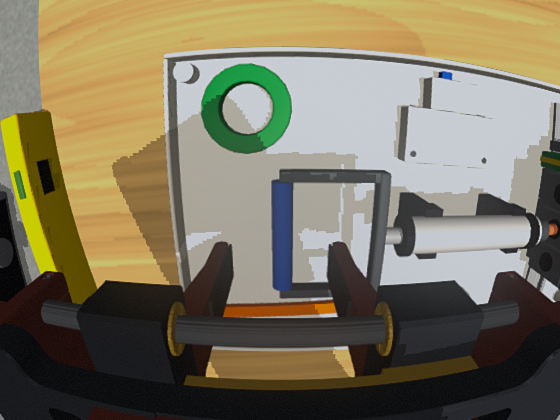

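Call:
move_arm --steps '[[[0,0,0],[15,1,1],0.6],[[0,0,0],[20,0,0],0.6],[[0,0,0],[15,0,0],0.6],[[0,0,0],[9,0,0],0.6],[[0,0,0],[0,0,0],0.6]]'

```text
time_s: 22.3
tcp_pos: [0.5757, 0.2588, 0.0619]
tcp_rot: [0.458, 1.566, -2.769]
force: [0.6, -0.7, 0.3]
grip_width: 0.0529
```

Call:
move_arm --steps '[[[0,0,0],[0,0,0],0.6],[[0,0,0],[0,0,0],0.6]]'

```text
time_s: 22.5
tcp_pos: [0.5771, 0.2594, 0.0641]
tcp_rot: [0.277, 1.57, -2.95]
force: [-0.0, -1.2, 0.8]
grip_width: 0.0527
```

```bash
python3 - <<'E'
from h import *
plan([0.578,0.2592,0.066],-94.8)
w=grab("wrist","w21");st()
E
```

```text
t 22.5 pos [0.5771 0.2594 0.0641] turn [-0.09  0.03 -0.01] shift now-axes [-1.9  0.2 -0.9] after-turn axes [-1.9  0.2 -0.9] q6 2.06 q [0.404 0.676 1.699 0.    0.767 2.06 ]
22.55 [0.5772 0.2595 0.0642] F [-0.8  -0.04 -0.13] Tq [ 0.043 -0.059 -0.026] jaw -94.9 w 0.0528 j6 -0.0
```

View pics/w21.png

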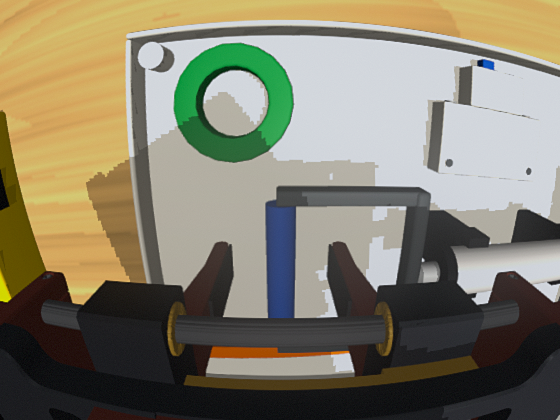

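Bar sits centred between the fingers (u≈281, fingers at 225 and 340), inner finger clear of the yoke. Close.

Call:
move_arm --steps '[[[0,0,0],[0,0,0],0],[[0,0,0],[0,0,0],0],[[0,0,0],[0,0,0],0],[[0,0,0],[0,0,0],0],[[0,0,0],[0,0,0],0]]' --squeeze 58

```text
time_s: 23.05
tcp_pos: [0.5766, 0.2592, 0.0635]
tcp_rot: [0.415, 1.569, -2.812]
force: [0.4, 0.7, -0.0]
grip_width: 0.016
```

Call:
move_arm --steps '[[[0,0,0],[0,0,0],0],[[0,0,0],[0,0,0],0]]'

```text
time_s: 23.25
tcp_pos: [0.5766, 0.2592, 0.0635]
tcp_rot: [0.419, 1.569, -2.808]
force: [-0.2, 0.4, 0.3]
grip_width: 0.0129
```

```bash
python3 - <<'E'
from h import *
st(); plan([0.578+.06*.0811,0.2592+.06*.9967,0.065],-94.65)
E
```

```text
23.25 [0.5766 0.2592 0.0635] F [-0.22  0.37  0.31] Tq [ 0.028 -0.003  0.014] jaw -94.9 w 0.0129 j6 0.014
t 23.25 pos [0.5766 0.2592 0.0635] turn [-0.25  0.09 -0.04] shift now-axes [ -1.5 -60.1  -1.1] after-turn axes [ -1.5 -60.1  -1.4] q6 2.06 q [0.404 0.676 1.7   0.    0.767 2.06 ]
```

Call:
move_arm --steps '[[[0,0,0],[0,-6,0],0],[[0,0,0],[0,-10,0],0],[[0,0,0],[0,-12,0],0],[[0,0,0],[0,-12,0],0],[[0,0,0],[0,-10,0],0]]'

```text
time_s: 23.75
tcp_pos: [0.5807, 0.3085, 0.0634]
tcp_rot: [0.982, 1.566, -2.244]
force: [0.2, -12.9, 5.6]
grip_width: 0.013
```

Call:
move_arm --steps '[[[0,0,0],[0,-6,0],0],[[0,0,0],[0,-4,0],0],[[0,0,0],[0,0,0],0],[[0,0,0],[0,0,0],0]]'

```text
time_s: 24.15
tcp_pos: [0.5814, 0.3173, 0.0634]
tcp_rot: [1.03, 1.565, -2.196]
force: [-0.5, -13.9, 6.8]
grip_width: 0.0128
```

```bash
python3 - <<'E'
from h import *
st(); p,M,o=cur(); print("pulled",np.dot(p-np.array([.5766,.2592,.0635]),[.0811,.9967,0])*1000)
w=grab("wrist","w22");s=grab("scene","s4");t=grab("top","t4");st()
crop(w,380,560,190,325,4.4,"w22c");crop(s,270,400,200,290,6,"s4c")
crop(t,185,285,190,250,7,"t4c")
E
```

```text
24.15 [0.5814 0.3173 0.0634] F [ -0.5  -13.89   6.85] Tq [-2.247 -0.015  0.078] jaw -94.83 w 0.0128 j6 0.048
pulled 58.26468448564203
24.3 [0.5814 0.3171 0.0634] F [ -0.13 -14.81   5.86] Tq [-2.231  0.06   0.049] jaw -94.85 w 0.0129 j6 0.048
```

View pics/w22.png

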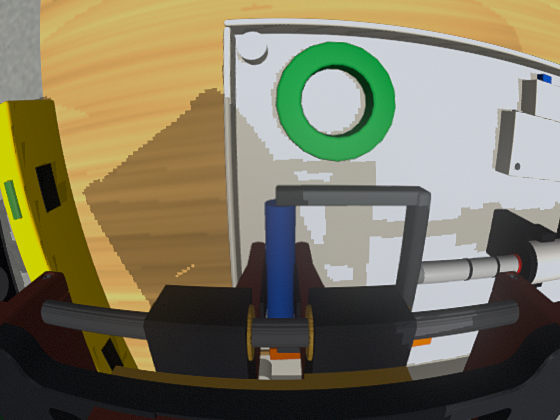

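View pics/s4c.png

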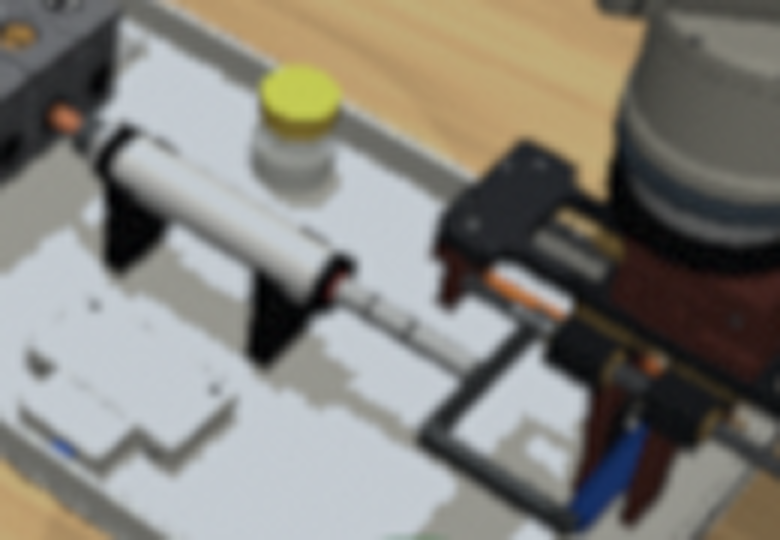

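View pics/t4c.png

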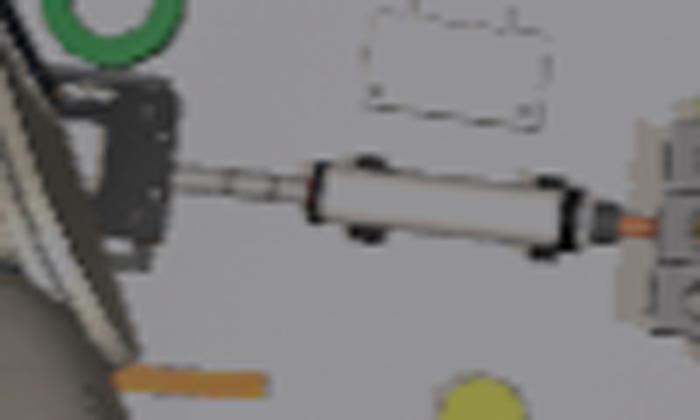

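Call:
move_arm --steps '[[[0,0,0],[0,-1.5,0],0],[[0,0,0],[0,0,0],0],[[0,0,0],[0,0,0],0],[[0,0,0],[0,0,0],0],[[0,0,0],[0,0,0],0]]'

```text
time_s: 24.8
tcp_pos: [0.5815, 0.3184, 0.0634]
tcp_rot: [1.018, 1.565, -2.209]
force: [0.8, -15.4, 6.8]
grip_width: 0.0129
```

```bash
python3 - <<'E'
from h import *
for i in range(3):
    p,M,o=cur(); print("pulled",np.dot(p-np.array([.5766,.2592,.0635]),[.0811,.9967,0])*1000);st()
    w=grab("wrist",f"w23_{i}")
s=grab("scene","s5")
crop(w,480,560,200,300,5,"w23c")
a=cv2.resize(s["frame"][130:220,140:260],(640,480),interpolation=cv2.INTER_CUBIC);cv2.imwrite("pics/s5r.png",a)
# ring
f=w["frame"];hsv=cv2.cvtColor(f,cv2.COLOR_BGR2HSV);m=(cv2.inRange(hsv,(0,120,50),(8,255,255))|cv2.inRange(hsv,(172,120,50),(180,255,255)));m[:,:480]=0;m[:200]=0;m[300:]=0
ys,xs=np.nonzero(m);print("red px",len(xs),xs.min() if len(xs) else 0,xs.max() if len(xs) else 0)
# driver cap from top view
t=grab("top","t5");C=cloud(t);im=(C[:,:,2]>.178);im[:193]=0;im[210:]=0;im[:,:374]=0;im[:,390:]=0
q=C[im];q=q[q[:,2]<.2];print("cap",q.mean(0),len(q))
E
```

```text
pulled 59.423131072645724
24.8 [0.5815 0.3184 0.0634] F [  0.8  -15.37   6.81] Tq [-2.335 -0.038  0.078] jaw -94.86 w 0.0129 j6 0.021
pulled 59.44230280147388
24.85 [0.5815 0.3184 0.0634] F [  0.9  -13.66   5.4 ] Tq [-2.345 -0.012  0.036] jaw -94.86 w 0.0128 j6 0.021
pulled 59.448915523858794
24.9 [0.5815 0.3184 0.0634] F [ -0.65 -14.58   6.48] Tq [-2.33  -0.009  0.022] jaw -94.85 w 0.0126 j6 0.021
red px 91 507 522
cap [ 0.62468846 -0.2868787   0.1846037 ] 64
```

View pics/w23c.png

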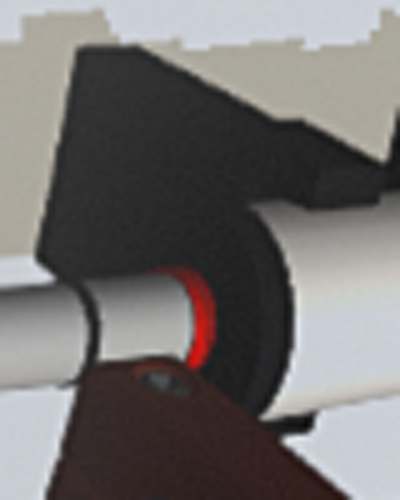

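View pics/s5r.png

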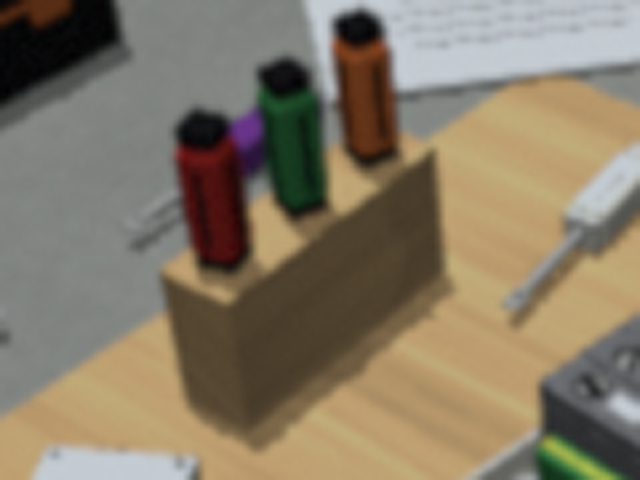

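```bash
python3 -c "
from h import *
ctrl.sign_off();st()"
```

```text
the job is handed in; nothing more can be done
the job is handed in; nothing more can be done
```

The screw is turned to its stop, the red screwdriver is back in its hole and let go, and I handed in holding the handle with the red ring at the tube's mouth. The run took about 25 s of the 62 allowed, and sign-off gives no verdict.

- **Screw:** I turned the brass screw clockwise until the wrist torque rose from about 0.06 to 0.28 Nm. The slot's measured direction went from -17° to about -80°, and the stop should be near -79.5°.
- **Screwdriver:** The final pictures show it upright in its own hole. Its cap is about 2 mm from where it was at the start.
- **Gauge:** The handle came out 59.4 mm by the measured tool position, with about 14 to 15 N of spring force along the pull. About half of the red ring (some 4 mm) showed at the mouth. This held steady over the last three readings.
- **Other objects:** I saw no shift of the other screwdrivers or the bystanders in the pictures, but I did not measure them again.
- **Unexpected:** Three look-alikes, the purple one and two white ones, stood on the bench at the start. They had already fallen over before the arm came near them, and I never touched them.
- **Unexplained reading:** While pulling, the wrist also showed about 6 N upward. I think it comes from how the rod is guided, but I did not check.

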